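# Fit a new cell in the wall clock and reset it

### The job

The office wall clock lies face down on the desk, ready for a new battery. Take the large (D-size) cell from the grey tray and fit it in the clock's battery bay, flat end to the coil spring: press that end against the spring, then roll the button end down past the retaining lip, so that the cell lies fully home in the bay with its button on the contact. Then press the reset button on the clock's movement right in and let it go; leave the smaller cell, the roll of tape and the stapler where they are.

Things in the scene. Friction and masses are not known exactly. Their poses are not given: they have to be found in the camera images.
- cell_center (a point): Centre of the large D-size dry cell, the one to fit: dark grey cylinder, steel ends, a pale band nearer the button end; 34.2 mm diameter, 61.5 long overall, 140 g. Lies level in the tray at the start. Point: on its axis, half-way along the overall length; x axis along the cell to the button (+) end.
- cell_button (a point): Middle of the outer face of the large cell's button, on the axis 30.75 mm from the centre; x axis outwards along the cell. The button is a steel nub 9.5 mm in diameter standing 2 mm out of the flat + end face. The other (-) end is plain flat.
- clock: Round wall clock lying face down, fixed, 336 mm diameter. Origin: its middle, on the desk. Axes as the bay's. Back: a dish, rim 56 mm high; on its floor (10 mm up) the black bay (along x at y = -50 mm), the black movement housing (100 x 62 mm, y = 12 to 74, top 28 mm up) with two grey controls, the smooth reset button and a ribbed setting wheel (leave it), and an antenna rod at x = 100.
- bay (a point): Where the large cell's centre lies once it is home in the clock's battery bay, its axis then level along x; 31.1 mm above the desk. x axis: along the bay from the coil spring to the plain contact (button end goes to +x); z up, out of the bay. Contact: steel tab, its face at x = 30.75 mm, on a fixed wall behind it from 31.75 to 36.75, 36 wide.
- cradle (a point): Middle of the bay's floor, 17.1 mm under the home centre, 14 mm above the desk; axes as the bay's. A sloping ridge on each side, from x = -23 to 23 mm, centres the cell; it rises 7.1 mm above this floor and lies within 20 mm of the middle line. Above it both sides of the cell are open to fingers; the movement housing begins 62 mm to +y.
- spring_disc (a point): Middle of the free face of the coil spring's steel end disc, 16 mm diameter, at the bay's -x end, on the axis of a cell that is home; x axis as the bay's. Free it stands at x = -24.75 mm from the home centre; it slides back up to 18 mm along -x, 0.45 N per mm (2.7 N with the cell home, 8 N at the stop). Wall behind the coil: face at x = -46, 36 wide, top 30 mm above the bay floor.
- lip (a point): Middle of the lower inner edge of the rigid retaining lip, the overhang on top of the contact wall, at x = 26.25 mm from the home centre and 36 mm above the bay floor; 28 mm wide, reaching from here to the wall (+x), its top 3 mm higher. The + end of a cell that is home lies 2.5 mm under it: to pass, the cell must be 4 to 8 mm nearer the spring than home (more when tilted); let go, the spring slides it under.
- tray (a point): Middle of the underside of the fixed grey plastic tray, 95 x 165 mm, edges 8 mm high; x axis along its two grooves, at y = +-37 mm. Groove floors are 3 mm above the desk; ribs 5 mm higher stand 14 mm either side of each groove's middle. Either cell may lie in either groove.
- c_cell_center (a point): Centre of the smaller C-size cell, same finish, 26.2 mm in diameter and 50 mm long, lying in the tray's other groove. Leave it there.
- tape_center (a point): Roll of buff packing tape lying flat on the desk, 96 mm outside and 76 mm inside diameter, 25 mm high; the point is its middle, half-way up. Leave it alone.
- stapler_center (a point): Black and grey desk stapler, 36 x 125 x 45 mm, long side along its y axis; the point is its middle, 22 mm above the desk. Leave it alone.
- reset_top (a point): Middle of the top face of the reset button: smooth, grey, round, 14 mm diameter, standing 6 mm out of the top of the movement housing; its top is 34 mm above the desk. z axis up. The ribbed setting wheel (20 mm diameter, 7 mm high) is 60 mm away towards the spring end.
- reset_button (a joint): Travel of the reset button in m: 0 out, 0.004 fully in; pressed straight down, sprung, 1.2 N to start and 4 N fully in; it comes back by itself.

How it is judged:
By the outcome, as a careful person would: the job done as asked, in the order asked, and still so for the second after the job is handed in, with the robot touching nothing.
It also fails if it takes over 58 s, if anything falls off the work surface, if the arm or the gripper's body presses on something with over 40 N, if the wrist force passes 120 N, or if a joint passes its speed limit or range.

### The arm

A 7-joint arm with a two-finger parallel gripper is mounted at the origin on the work surface. World frame = base frame: x ahead of the robot, y to its left, z up, the work surface at z = 0. Lengths are in mm, angles in rad, forces in N, time in s.
With the tool pointing down it reaches from about 350 to 900 mm from the base axis. Payload 19.9 kg.
Tool frame: the origin (TCP) lies midway between the tips of the shut fingers; the grasp point (between the pads) lies 19 mm behind it; z points along the fingers, x is the direction in which the jaws open and shut, and the axes are right-handed (so a half turn about z gives the same grasp; the last joint's range is limited). The gripper opens to 85 mm and grips with 20 to 120 N. Pads are 22 mm wide; open, the fingers measure 114 mm over their backs; the gripper's body (76 mm by 85 mm) begins 54 mm behind the grasp point. The pads swing forward as they close: fully open they stand 13 mm farther back than shut.
Start: joints at [1.206, 0.417, -0.01, 1.614, 0.005, 1.111, -0.053], TCP at [198.257, -592.699, 193.16] pointing down, gripper open.
Joint ranges: [-2.81, 2.81], [-0.39, 2.02], [-1.27, 1.25], [0.06, 2.57], [-1.19, 4.33], [0.19, 2], [-2.82, 2.82]. Speed limits (rad/s): [1.89, 1.89, 2.39, 2.39, 3.01, 3.01, 3.01].

### API

Orientations are given as a unit quaternion [w, x, y, z].
In Python, from rig import manip gives the robot as it stands.
- The arm moves only by the shell command python3 -m inch 'ROWS' [FORCE]. ROWS is JSON, a list of rows, each a list of 3 entries, a list of its own where there are three numbers: the closure, from 0 (fully open) to 1 (shut), then the shift along the tool's x, y, z in mm, then the turn, a rotation vector about the tool's x, y, z in rad. In form: [[grip, [x, y, z], [ax, ay, az]], ...]. A call has exactly 10 rows; each row shifts and turns the commanded pose from where the row before left it, along the tool's axes as they then stand; what a row does not reach is not made up. A row lasts 1/8 s, in which the tool goes at most 62.5 mm and 10.7 degrees, less where a joint would pass 70% of its speed; a pose out of reach is approached as far as the arm can. A call is refused whole if a number of a shift passes 62.5 or a number of a turn 0.188, either way. A call with a gripper value outside its range is refused whole. The fingers move at their own pace and stop on an object; FORCE is the grip in N (left out, the last holds). Time passes only in rows, so rows that do not move let the fingers close, or fill a call up. It gives the time, the measured TCP pose, the force and the opening at its end, in the units of the state.
- manip.get_state(): the state, without advancing time (a new reading comes with each control period).
- manip.capture(name): name is "side" or "top" or "wrist"; returns the picture (400x640x3 uint8, red, green, blue); there is no depth.
- manip.calibration(name): a dict with "intrinsics" (3x3 intrinsics, pixels), "R" (3x3) and "t" (3): a world point X has camera coordinates R X + t; the wrist camera has in their place "T_tool_cam" (4x4, takes a point from camera to tool coordinates, whose origin is the TCP and whose axes are the tool frame's). Camera axes: x right, y down, z forward; pixel columns grow to the right and rows downward; lengths in mm; the calibration is good to about 2 mm. A picture is of the moment at which its call begins: read the wrist's pose just before it. calibration takes no time and is no camera call.
- manip.sign_off(): hands the job in, once; it reports no verdict.
The state is a dict: "time": time; "q": joint angles; "joint_vel": joint speeds; "joint_torque": joint torques, N m; "tool_pos": TCP position; "tool_rot": TCP orientation; "contact_force": force on the tool from outside, world axes, zero at the start; "torque": the same for the moment, N m; "finger_gap": finger opening in mm.
Only numpy, scipy, OpenCV 4.12 (cv2) and the standard library are available. Lean on these libraries where they do the work, as an engineer would, in place of code of your own. Each camera call takes 0.05 s, during which the arm holds its last target.

## Working session

There is one attempt and no reset: what is moved stays moved. The work goes in short steps, Python scripts to look and compute and a shell command to move; the robot and the scene stay as the last step left them, time stands still between calls to the robot, and variables do not carry over. Pictures are saved under pics/ and viewed, and the job is handed in when it is done.

```bash
ls -la; mkdir -p pics; cat > h.py <<'E'
import numpy as np,cv2
from rig import manip
def snap(n,f):
    im=manip.capture(n); cv2.imwrite('pics/'+f+'.png',im[:,:,::-1]); return im
E
python3 - <<'E'
from h import *
s=manip.get_state(); print(s)
for n in ['side','top','wrist']:
    snap(n,n+'0'); print(n,manip.calibration(n))
E
```

```text
total 12
drwxr-xr-x  3 agent agent 4096 Dec  7 08:19 .
drwxr-xr-x 23 root  root  4096 Dec  7 08:19 ..
drwxr-xr-x  2 agent agent 4096 Dec  7 08:19 pics
{'time': 0.0, 'q': array([ 1.20653564,  0.41800893, -0.01027698,  1.61421439,  0.00470325,
        1.1106942 , -0.05300991]), 'joint_vel': array([-0.00076457,  0.00135513,  0.00078364,  0.00052261,  0.00064774,
        0.00044402,  0.00036024]), 'joint_torque': array([ 3.01981445e-04, -8.64453793e+01,  6.79009706e-01, -4.34901309e+01,
        1.90943020e-02,  7.36029411e-03, -3.86380430e-05]), 'tool_pos': array([ 198.07781936, -592.34022471,  192.52170787]), 'tool_rot': array([-3.34904649e-04,  8.11530261e-01, -5.84310031e-01, -5.57985114e-04]), 'contact_force': array([ 0.27142025,  0.07214274, -0.58406692]), 'torque': array([ 0.01350767, -0.00888087,  0.02701626]), 'finger_gap': 85.16176041581956}
side {'intrinsics': array([[416.22945933,   0.        , 314.71208331],
       [  0.        , 416.22945933, 202.88634416],
       [  0.        ,   0.        ,   1.        ]]), 'R': array([[-0.94890433, -0.31538201, -0.01071285],
       [-0.22
[... 353 characters left out ...]
  0.02313524],
       [-0.99376055,  0.02054306, -0.10962644],
       [ 0.10909228, -0.02553566, -0.99370358]]), 't': array([ 12.84820286, 579.87051027, 990.67228354])}
wrist {'intrinsics': array([[298.30066477,   0.        , 321.59616664],
       [  0.        , 298.30066477, 190.43412733],
       [  0.        ,   0.        ,   1.        ]]), 'T_tool_cam': array([[ 9.99999669e-01,  6.59906925e-04,  4.75006813e-04,
        -9.21442786e-01],
       [-7.69704265e-04,  9.56579401e-01,  2.91470851e-01,
        -7.42272953e+01],
       [-2.62038099e-04, -2.91471120e-01,  9.56579593e-01,
        -1.80015819e+02],
       [ 0.00000000e+00,  0.00000000e+00,  0.00000000e+00,
         1.00000000e+00]])}
```

View pics/side0.png

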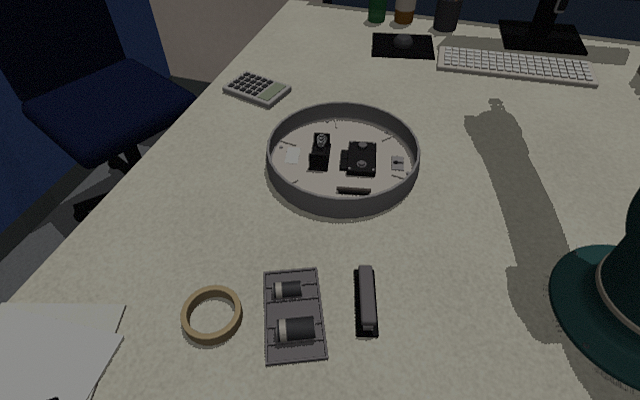

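View pics/top0.png

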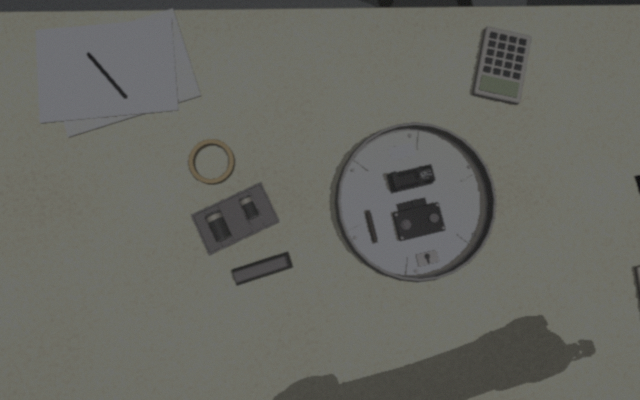

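View pics/wrist0.png

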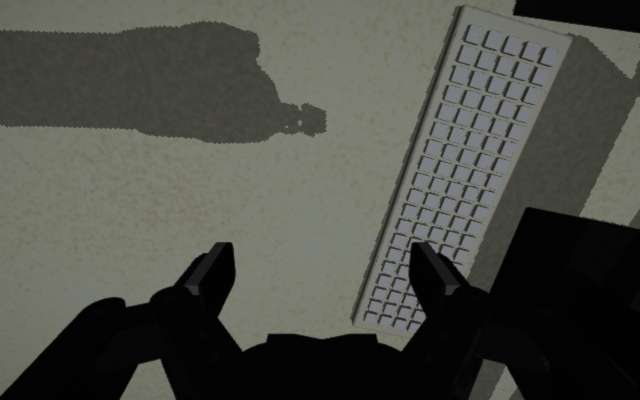

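```bash
python3 - <<'E'
from h import *
t=cv2.imread('pics/top0.png'); s=cv2.imread('pics/side0.png')
g=lambda im:(255*(im/255.)**0.6).astype('uint8')
cv2.imwrite('pics/t_clock.png',cv2.resize(g(t[115:290,320:505]),None,fx=4,fy=4,interpolation=cv2.INTER_NEAREST)[:600])
cv2.imwrite('pics/t_tray.png',cv2.resize(g(t[130:290,180:300]),None,fx=5,fy=5,interpolation=cv2.INTER_NEAREST)[:600])
cv2.imwrite('pics/s_all.png',cv2.resize(g(s[95:225,255:430]),None,fx=4,fy=4,interpolation=cv2.INTER_NEAREST))
cv2.imwrite('pics/s_tray.png',cv2.resize(g(s[255:370,170:390]),None,fx=3.6,fy=3.6,interpolation=cv2.INTER_NEAREST))
E
```

```text
(no output)
```

View pics/t_clock.png

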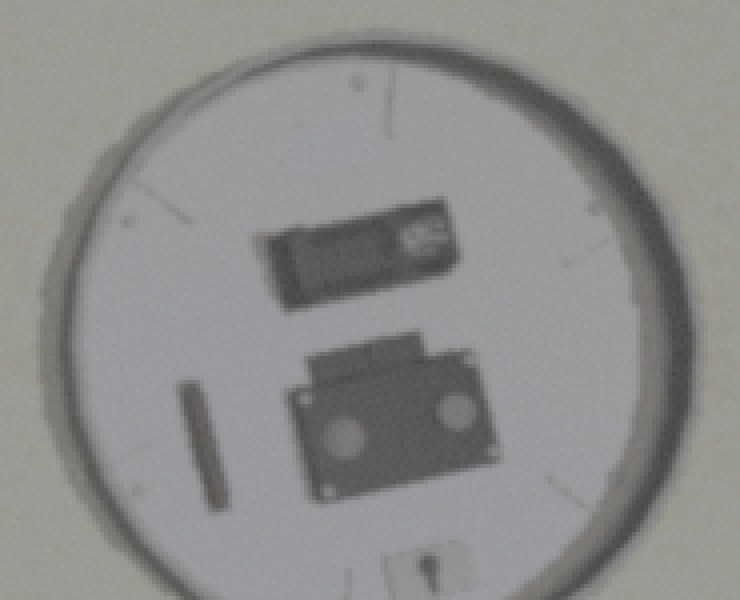

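View pics/t_tray.png

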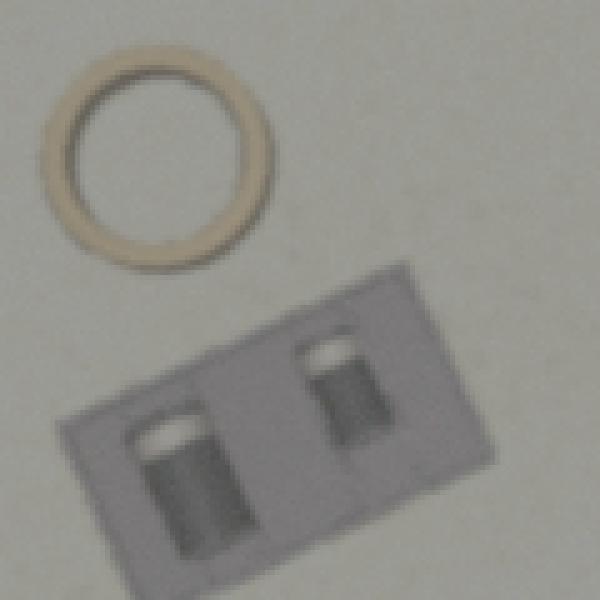

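View pics/s_all.png

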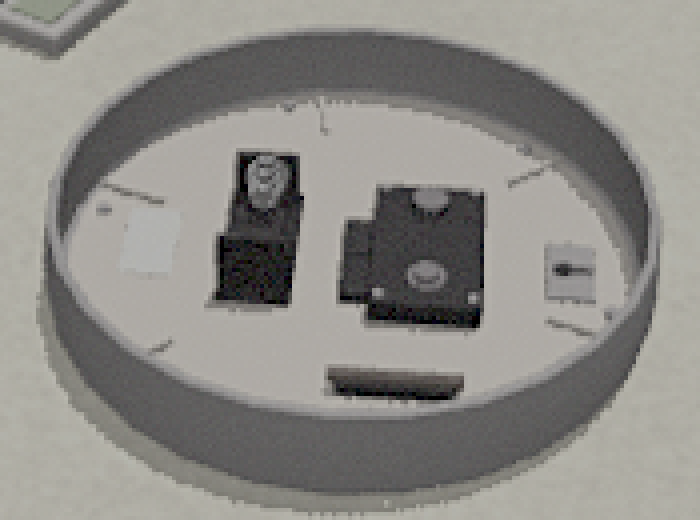

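View pics/s_tray.png

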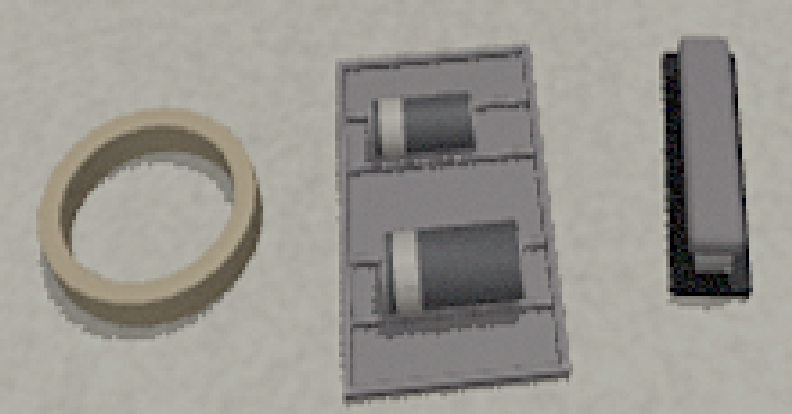

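```bash
cat >> h.py <<'E'
from scipy.spatial.transform import Rotation as Ro
def cam(n,s=None):
    c=manip.calibration(n)
    if n!='wrist': 
        R=np.array(c['R']);return c['intrinsics'],R.T,-R.T@c['t']
    T=c['T_tool_cam']; q=s['tool_rot']; Rt=Ro.from_quat([q[1],q[2],q[3],q[0]]).as_matrix()
    return c['intrinsics'],Rt@T[:3,:3],Rt@T[:3,3]+s['tool_pos']
def px2w(C,uv,z):
    K,R,o=C; d=(R@np.linalg.inv(K)@np.c_[np.atleast_2d(uv),np.ones(len(np.atleast_2d(uv)))].T).T
    return o+d*((z-o[2])/d[:,2])[:,None]
def w2px(C,X):
    K,R,o=C; p=(np.atleast_2d(X)-o)@R@K.T; return p[:,:2]/p[:,2:]
def tooldelta(s,X):
    q=s['tool_rot']; return Ro.from_quat([q[1],q[2],q[3],q[0]]).as_matrix().T@(np.array(X)-s['tool_pos'])
E
python3 - <<'E'
from h import *
s=manip.get_state()
C=cam('top')
f=lambda x,y,ox,oy,k:(ox+x/k,oy+y/k)
# bay floor ends, setting wheel(right) / reset (left) etc
P=[('bay c',f(345,255,320,115,4),31),('wheel?R',f(460,413,320,115,4),35),('reset?L',f(345,438,320,115,4),34),
('cell bandend',f(165,410,180,130,5),20),('cell flat',f(217,540,180,130,5),20),('cell c',f(190,485,180,130,5),20),('ccell',f(345,390,180,130,5),16)]
for n,uv,z in P: print(n,px2w(C,uv,z).round(1))
CS=cam('side')
g=lambda x,y:(255+x/4,95+y/4)
print('side near knob',px2w(CS,g(425,272),34),'far knob',px2w(CS,g(432,198),35))
# rim fit
q=s['tool_rot'];print(Ro.from_quat([q[1],q[2],q[3],q[0]]).as_matrix().round(3))
E
```

```text
bay c [[ 607.2 -191.2   31. ]]
wheel?R [[ 522.2 -247.1   35. ]]
reset?L [[ 510.5 -186.4   34. ]]
cell bandend [[546.3 217.4  20. ]]
cell flat [[491.4 195.8  20. ]]
cell c [[514.6 207.   20. ]]
ccell [[553.5 142.4  16. ]]
side near knob [[ 509.34678107 -181.97336907   34.        ]] far knob [[ 520.41528194 -241.94601362   35.        ]]
[[ 0.317 -0.948 -0.   ]
 [-0.948 -0.317  0.001]
 [-0.001  0.    -1.   ]]
```

```bash
python3 -m inch '[[0,[-26,-46.5,4],[0,0,0]],[0,[-26,-46.5,4],[0,0,0]],[0,[-26,-46.5,4],[0,0,0]],[0,[-26,-46.5,4],[0,0,0]],[0,[-26,-46.5,4],[0,0,0]],[0,[-26,-46.5,4],[0,0,0]],[0,[-26,-46.5,4],[0,0,0]],[0,[-26,-46.5,4],[0,0,0]],[0,[-26,-46.5,4],[0,0,0]],[0,[-26,-46.5,4],[0,0,0]]]' 80
python3 - <<'E'
from h import *
s=manip.get_state(); print(s['joint_vel'].round(3),s['tool_pos'])
im=snap('wrist','w1'); s2=manip.get_state();print(s2['tool_pos'],s2['tool_rot'])
import pickle; pickle.dump((s,s2),open('w1.pkl','wb'))
E
```

```text
time: 1.4
tool_pos: [557.6, -197.3, 152.9]
tool_rot: [0.0, 0.811, -0.584, -0.0]
contact_force: [0.1, -0.2, 0.7]
finger_gap: 85.1
[-0.609  0.305 -0.117 -0.353  0.122  0.065 -0.754] [ 557.64285148 -197.27910226  152.9314955 ]
[ 561.64214373 -190.20221468  152.49095287] [-1.66188471e-03  8.13494632e-01 -5.81569905e-01 -4.08161412e-04]
```

View pics/w1.png

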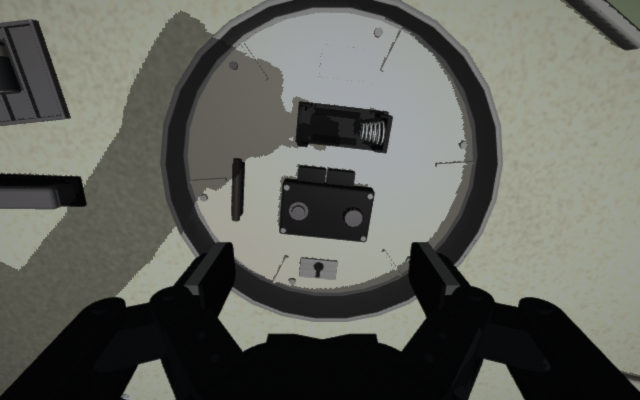

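```bash
python3 - <<'E'
from h import *
import pickle
manip.capture('side')
for k in range(3):
    s=manip.get_state(); 
    print(s['time'],abs(s['joint_vel']).max(),s['tool_pos'],s['tool_rot'])
    if k<2: im=snap('wrist','w1_%d'%k); pickle.dump(s,open('w1_%d.pkl'%k,'wb'))
g=(255*(im/255.)**0.6).astype('uint8')[:,:,::-1]
cv2.imwrite('pics/w1z.png',cv2.resize(g[90:260,230:420],None,fx=3.5,fy=3.5,interpolation=cv2.INTER_CUBIC))
E
```

```text
1.5 0.07592746121161267 [ 559.70205871 -192.73174877  152.47774885] [-1.16566591e-03  8.13625503e-01 -5.81387829e-01 -6.12256678e-04]
1.55 0.049630507719924784 [ 557.9751633  -195.73679662  152.53550548] [-3.98457701e-04  8.12816778e-01 -5.82518988e-01 -5.96350012e-04]
1.6 0.03240076446827788 [ 556.91464209 -197.77682904  152.68997606] [ 6.17186530e-05  8.12058381e-01 -5.83576023e-01 -4.55172324e-04]
```

View pics/w1z.png

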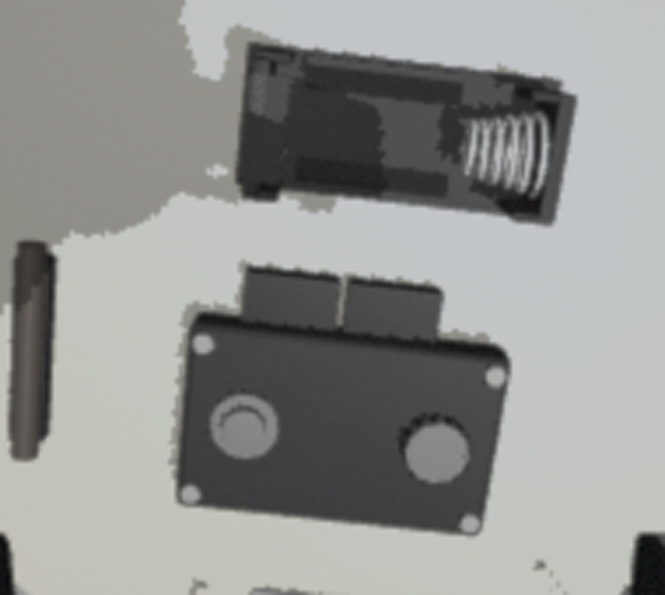

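```bash
python3 - <<'E'
from h import *
import pickle
for k in [1]:
    s=pickle.load(open('w1_%d.pkl'%k,'rb')); C=cam('wrist',s)
    Z=lambda x,y:(230+(x+.5)/3.5-.5,90+(y+.5)/3.5-.5)
    scr=px2w(C,[Z(202,344),Z(495,376),Z(190,494),Z(469,523)],28.5)
    print('screws',scr.round(1)); hc=scr.mean(0)
    a=scr[0]-scr[1]+scr[2]-scr[3]; b=scr[2]+scr[3]-scr[0]-scr[1]
    print('hc',hc,'yaw',np.degrees(np.arctan2(a[1],a[0])),np.degrees(np.arctan2(b[1],b[0]))+90)
    r=px2w(C,[Z(240,432),Z(436,452)],34.3); print('reset,wheel',r,np.linalg.norm(r[0]-r[1]))
    # lip/contact wall top outer corners (z=53), spring wall outer top corners (z=44)
    print('contact wall top L edge',px2w(C,[Z(247,43),Z(239,185)],53))
    print('lip inner edge',px2w(C,[Z(298,55),Z(285,185)],53))
    print('spring wall out',px2w(C,[Z(576,95),Z(553,224)],44))
    # rim fit: outer edge of rim via threshold polygon
    im=cv2.imread('pics/w1_%d.png'%k); hsv=im.max(2)
    m=(hsv<75).astype('uint8')
    cv2.imwrite('pics/m.png',m*255)
E
```

```text
screws [[ 531.1 -165.4   28.5]
 [ 550.3 -253.4   28.5]
 [ 482.3 -176.2   28.5]
 [ 501.5 -263.7   28.5]]
hc [ 516.30289735 -214.69009786   28.5       ] yaw 102.30697242764082 -77.76750366319945
reset,wheel [[ 509.86022631 -184.6667311    34.3       ]
 [ 523.02029167 -243.69969164   34.3       ]] 60.48204486199488
contact wall top L edge [[ 619.8149209  -153.41854339   53.        ]
 [ 584.48755318 -162.37963645   53.        ]]
lip inner edge [[ 621.22064292 -166.7495766    53.        ]
 [ 588.4433365  -174.00134214   53.        ]]
spring wall out [[ 635.24830481 -240.56963703   44.        ]
 [ 600.92958592 -248.10002483   44.        ]]
```

```bash
python3 - <<'E'
from h import *
im=cv2.imread('pics/w1_1.png'); g=(255*(im/255.)**0.6).astype('uint8')
cv2.imwrite('pics/w1rim.png',cv2.resize(g[0:330,150:510],None,fx=1.8,fy=1.8,interpolation=cv2.INTER_CUBIC))
E
```

```text
(no output)
```

View pics/w1rim.png

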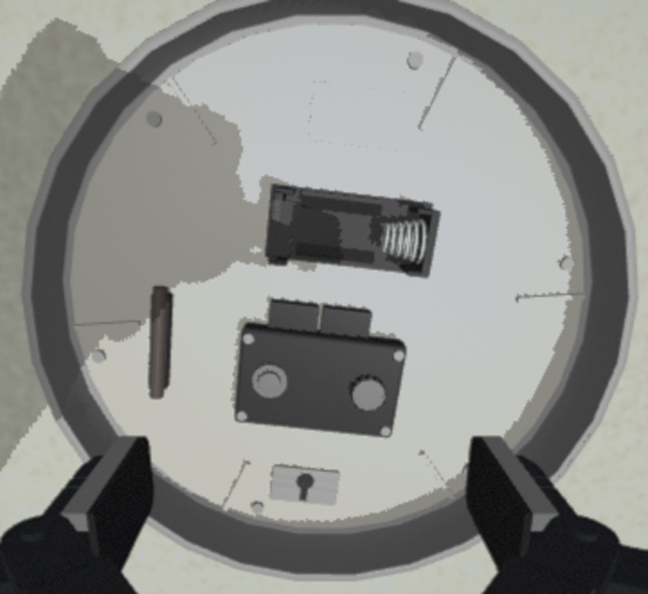

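```bash
python3 -m inch '[[0,[-49.6,-11.3,5.4],[0,0,0]],[0,[-49.6,-11.3,5.4],[0,0,0]],[0,[-49.6,-11.3,5.4],[0,0,0]],[0,[-49.6,-11.3,5.4],[0,0,0]],[0,[-49.6,-11.3,5.4],[0,0,0]],[0,[-49.6,-11.3,5.4],[0,0,0]],[0,[-49.6,-11.3,5.4],[0,0,0]],[0,[-49.6,-11.3,5.4],[0,0,0]],[0,[0,0,0],[0,0,0]],[0,[0,0,0],[0,0,0]]]'
python3 - <<'E'
from h import *
import pickle
s=manip.get_state(); im=snap('wrist','w2'); s2=manip.get_state(); pickle.dump(s,open('w2.pkl','wb'))
print(s['tool_pos'],s2['tool_pos'],s['tool_rot'],s['q'])
g=(255*(im/255.)**0.6).astype('uint8')[:,:,::-1]
cv2.imwrite('pics/w2z.png',cv2.resize(g[60:300,200:470],None,fx=2.5,fy=2.5,interpolation=cv2.INTER_CUBIC))
E
```

```text
time: 2.85
tool_pos: [516.9, 204.8, 109.9]
tool_rot: [0.0, 0.811, -0.585, 0.0]
contact_force: [-0.0, -0.7, -0.1]
finger_gap: 85.1
[516.93243084 204.7880058  109.92586455] [517.08291653 204.45861479 109.99937655] [ 3.34340228e-04  8.11079181e-01 -5.84936251e-01  1.80582731e-04] [-0.13081694  0.41665553 -0.37556163  1.853613    0.1904359   0.90672164
 -1.84477923]
```

View pics/w2z.png

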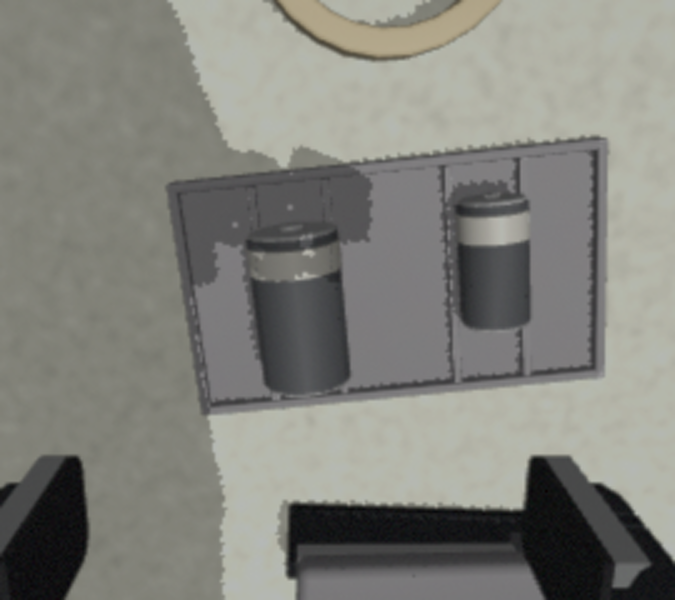

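```bash
python3 - <<'E'
from h import *
import pickle
s=pickle.load(open('w2.pkl','rb')); C=cam('wrist',s)
Z=lambda x,y:(200+(x+.5)/2.5-.5,60+(y+.5)/2.5-.5)
t=px2w(C,[Z(172,187),Z(605,143),Z(206,411),Z(604,374)],8); print('tray',t.round(1),np.linalg.norm(t[0]-t[1]),np.linalg.norm(t[0]-t[2]))
d=t[0]-t[1]+t[2]-t[3];print('yaw from tray',np.degrees(np.arctan2(d[1],d[0]))-90, t.mean(0))
m=px2w(C,[Z(292.5,240),Z(308.5,380)],20.1); a=m[0]-m[1]; print('axis',m.round(1),np.degrees(np.arctan2(a[1],a[0])))
print('flat end top',px2w(C,[Z(308,392)],37.2).round(1),'button',px2w(C,[Z(291,229)],22).round(1), 'face top', px2w(C,[Z(293,225)],37.2))
u=np.array([np.cos(.37),np.sin(.37)])
# predicted: tray centre+37mm
c=t.mean(0)[:2]; print('groove pts',c+37*np.array([-np.sin(.37),np.cos(.37)]))
w=cam('wrist',pickle.load(open('w1_1.pkl','rb')))
Z2=lambda x,y:(230+(x+.5)/3.5-.5,90+(y+.5)/3.5-.5)
print('coil front',px2w(w,[Z2(463,145)],31))
E
```

```text
tray [[541.7 266.1   8. ]
 [607.5 119.4   8. ]
 [458.7 228.7   8. ]
 [524.9  81.    8. ]] 160.82545381075505 91.12806831899046
yaw from tray 24.150841492616422 [533.20260193 173.80729064   8.        ]
axis [[539.1 217.7  20.1]
 [489.2 194.8  20.1]] 24.63405877680489
flat end top [[490.9 195.6  37.2]] button [[543.1 219.5  22. ]] face top [[547.11998291 219.85776953  37.2       ]]
groove pts [519.82283095 208.30340243]
coil front [[ 612.42742338 -218.63816635   31.        ]]
```

```bash
python3 -m inch '[[0.3,[-2.9,-1.5,12],[0,0,-0.105]],[0.3,[0,0,20],[0,0,0]],[0.3,[0,0,20],[0,0,0]],[0.3,[0,0,18],[0,0,0]],[0.3,[0,0,15],[0,0,0]],[0.3,[0,0,9.4],[0,0,0]],[0.3,[0,0,5],[0,0,0]],[0.3,[0,0,0],[0,0,0]],[0.7,[0,0,0],[0,0,0]],[0.9,[0,0,0],[0,0,0]]]' 80
python3 - <<'E'
from h import *
im=snap('side','s3');s=manip.get_state();print(s['tool_pos'],s['finger_gap'])
g=(255*(im/255.)**0.6).astype('uint8')[:,:,::-1]
cv2.imwrite('pics/s3z.png',cv2.resize(g[200:380,170:400],None,fx=3.4,fy=3.3,interpolation=cv2.INTER_CUBIC))
E
```

```text
time: 4.15
tool_pos: [517.3, 209.7, 11.0]
tool_rot: [-0.0, 0.841, -0.541, 0.0]
contact_force: [-0.5, -0.1, -0.9]
finger_gap: 23.9
[517.27725984 209.66185412  10.9003139 ] 16.460227247379343
```

View pics/s3z.png

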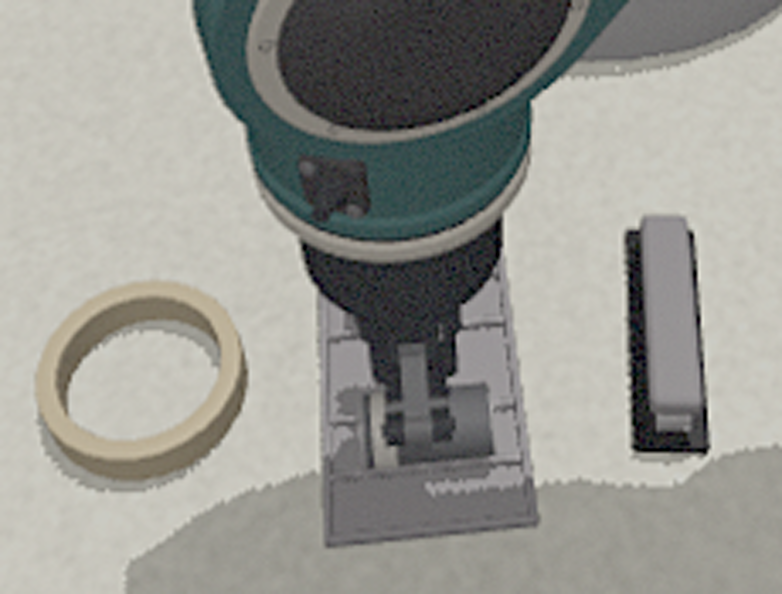

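```bash
python3 - <<'E'
from h import *
im=snap('wrist','w4');s=manip.get_state();print(s['time'],s['tool_pos'],s['finger_gap'],s['contact_force'])
g=(255*(im/255.)**0.6).astype('uint8')[:,:,::-1]
cv2.imwrite('pics/w4z.png',g)
E
```

```text
4.25 [517.28548284 209.63840441  10.86937587] 9.52021558864432 [ 0.31421327 -0.39710559 -0.27867417]
```

View pics/w4z.png

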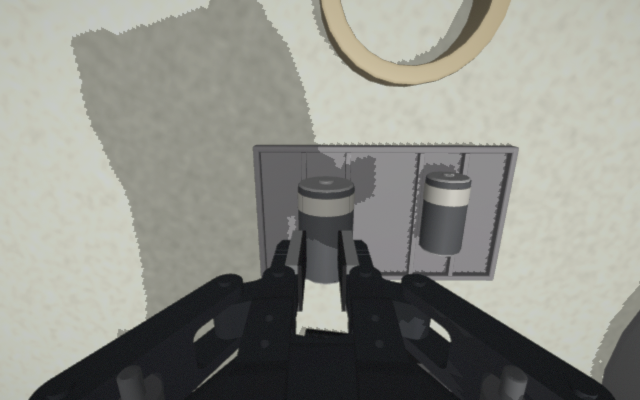

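```bash
python3 - <<'E'
from h import *
T=manip.calibration('wrist')['T_tool_cam'];K=manip.calibration('wrist')['intrinsics']
Ti=np.linalg.inv(T)
for gap in (16.5,34,85):
  for y in (-11,):
    for z in (0,-5,-13,-20,-30):
        p=Ti@np.array([gap/2,y,z,1]); p=K@p[:3]; print(gap,y,z,(p[:2]/p[2]).round())
print(manip.get_state()['time'])
E
```

```text
16.5 -11 0 [336. 203.]
16.5 -11 -5 [336. 206.]
16.5 -11 -13 [337. 210.]
16.5 -11 -20 [337. 215.]
16.5 -11 -30 [338. 221.]
34 -11 0 [349. 203.]
34 -11 -5 [350. 206.]
34 -11 -13 [351. 210.]
34 -11 -20 [353. 215.]
34 -11 -30 [354. 221.]
85 -11 0 [389. 203.]
85 -11 -5 [391. 206.]
85 -11 -13 [394. 210.]
85 -11 -20 [397. 215.]
85 -11 -30 [401. 222.]
4.25
```

```bash
python3 - <<'E'
from h import *
C=cam('side'); s=manip.get_state(); q=s['tool_rot'];R=Ro.from_quat([q[1],q[2],q[3],q[0]]).as_matrix()
for x in (-12,12):
  for z in (0,-10,-20,-30,-50):
    X=s['tool_pos']+R@np.array([x,0,z]); p=w2px(C,X)[0]; print(x,z,X.round(),((p-[170,200])*[3.4,3.3]).round())
for X in ([517.5,207.8,20],[517.5,207.8,37],[545,220,20],[490,195,20]): p=w2px(C,X)[0]; print(X,((p-[170,200])*[3.4,3.3]).round())
g=cv2.imread('pics/s3.png');g=(255*(g/255.)**0.6).astype('uint8')
cv2.imwrite('pics/s3zz.png',cv2.resize(g[290:350,260:330],None,fx=10,fy=10,interpolation=cv2.INTER_NEAREST))
E
```

```text
-12 0 [512. 221.  11.] [424. 462.]
-12 -10 [512. 221.  21.] [423. 452.]
-12 -20 [512. 221.  31.] [422. 442.]
-12 -30 [512. 221.  41.] [420. 432.]
-12 -50 [512. 221.  61.] [418. 411.]
12 0 [522. 199.  11.] [420. 414.]
12 -10 [522. 199.  21.] [419. 404.]
12 -20 [522. 199.  31.] [418. 394.]
12 -30 [522. 199.  41.] [417. 384.]
12 -50 [522. 199.  61.] [414. 362.]
[517.5, 207.8, 20] [422. 425.]
[517.5, 207.8, 37] [420. 408.]
[545, 220, 20] [355. 431.]
[490, 195, 20] [488. 418.]
```

View pics/s3zz.png

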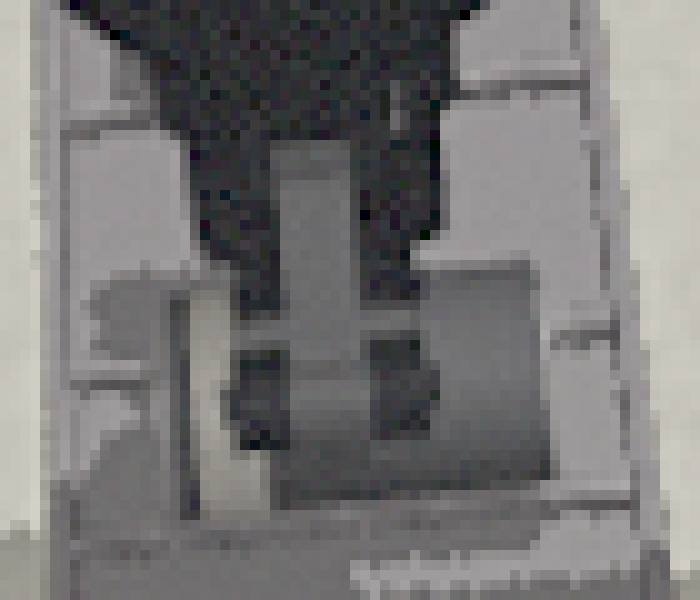

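```bash
python3 - <<'E'
from h import *
g=cv2.imread('pics/w4z.png')
cv2.imwrite('pics/w4zz.png',cv2.resize(g[160:340,240:410],None,fx=3.3,fy=3.3,interpolation=cv2.INTER_CUBIC))
E
```

```text
(no output)
```

View pics/w4zz.png

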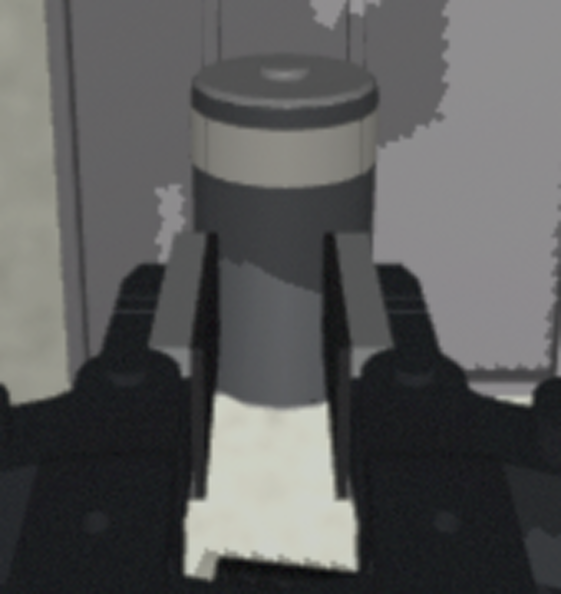

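```bash
python3 - <<'E'
from h import *
s=manip.get_state(); C=cam('wrist',s)
t=px2w(C,[(254,147),(517,148),(495,278)],8); print(t.round(1),np.linalg.norm(t[0]-t[1]),np.linalg.norm(t[2]-t[1]))
Z=lambda x,y:(240+(x+.5)/3.3-.5,160+(y+.5)/3.3-.5)
# tip: intersect rays of left and right tips; known gap
K,R,o=C
Rt=Ro.from_quat(np.r_[s['tool_rot'][1:],s['tool_rot'][0]]).as_matrix()
T=manip.calibration('wrist')['T_tool_cam']
for nm,a,b in (('tip inner',Z(217,235),Z(324,235)),('pad front base',Z(190,350),Z(350,350)),('front outer tip',Z(178,235),Z(370,235))):
    for gap in (16.5,20,24):
        f=298.3; depth=f*gap/(b[0]-a[0]); v=(np.linalg.inv(K)@np.array([(a[0]+b[0])/2,a[1],1]))*depth
        print(nm,gap,depth.round(),(T@np.r_[v,1])[:3].round(1))
print(s['joint_torque'].round(2),s['finger_gap'])
E
```

```text
[[542.  267.4   8. ]
 [608.5 120.2   8. ]
 [526.   80.3   8. ]] 161.55144383019754 91.70218528895735Traceback (most recent call last):
  File "<stdin>", line 12, in <module>
AttributeError: 'float' object has no attribute 'round'
```

```bash
python3 - <<'E'
from h import *
s=manip.get_state(); C=cam('wrist',s)
K,R,o=C
T=manip.calibration('wrist')['T_tool_cam']
Z=lambda x,y:(240+(x+.5)/3.3-.5,160+(y+.5)/3.3-.5)
for nm,a,b in (('tip inner',Z(217,235),Z(324,235)),('pad front base',Z(190,350),Z(350,350)),('pad rear bottom',Z(206,498),Z(338,498))):
    for gap in (16.5,20,24):
        depth=298.3*gap/(b[0]-a[0]); v=(np.linalg.inv(K)@np.array([(a[0]+b[0])/2,a[1],1]))*depth
        print(nm,gap,round(depth),(T@np.r_[v,1])[:3].round(1))
E
```

```text
tip inner 16.5 152 [ -0.8 -10.4 -40.8]
tip inner 20 184 [ -0.8   3.2 -11.3]
tip inner 24 221 [-0.8 18.7 22.5]
pad front base 16.5 102 [ -0.9 -20.2 -90.4]
pad front base 20 123 [ -0.9  -8.8 -71.4]
pad front base 24 148 [ -0.9   4.4 -49.6]
pad rear bottom 16.5 123 [ -0.6   8.9 -76.8]
pad rear bottom 20 149 [ -0.6  26.6 -54.9]
pad rear bottom 24 179 [ -0.5  46.8 -29.8]
```

```bash
python3 -m inch '[[0.25,[1.2,0,0],[0,0,0.035]],[0.25,[0,0,0],[0,0,0]],[0.25,[0,0,0],[0,0,0]],[0.25,[0,0,0],[0,0,0]],[0.25,[0,0,8],[0,0,0]],[0.25,[0,0,10],[0,0,0]],[0.25,[0,0,10],[0,0,0]],[0.25,[0,0,8],[0,0,0]],[0.25,[0,0,4.3],[0,0,0]],[0.25,[0,0,0],[0,0,0]]]'
python3 - <<'E'
from h import *
im=snap('wrist','w5');s=manip.get_state();print(s['time'],s['tool_pos'],s['finger_gap'],s['contact_force'])
g=(255*(im/255.)**0.6).astype('uint8')[:,:,::-1]
cv2.imwrite('pics/w5z.png',cv2.resize(g[100:340,180:460],None,fx=2.5,fy=2.5,interpolation=cv2.INTER_CUBIC))
E
```

```text
time: 5.5
tool_pos: [517.5, 208.5, -30.0]
tool_rot: [0.0, 0.832, -0.556, -0.0]
contact_force: [0.3, -0.1, -0.1]
finger_gap: 63.9
5.55 [517.62333331 208.57216689 -29.69431094] 64.13226884901543 [ 0.22167539 -0.02128426  0.59364648]
```

View pics/w5z.png

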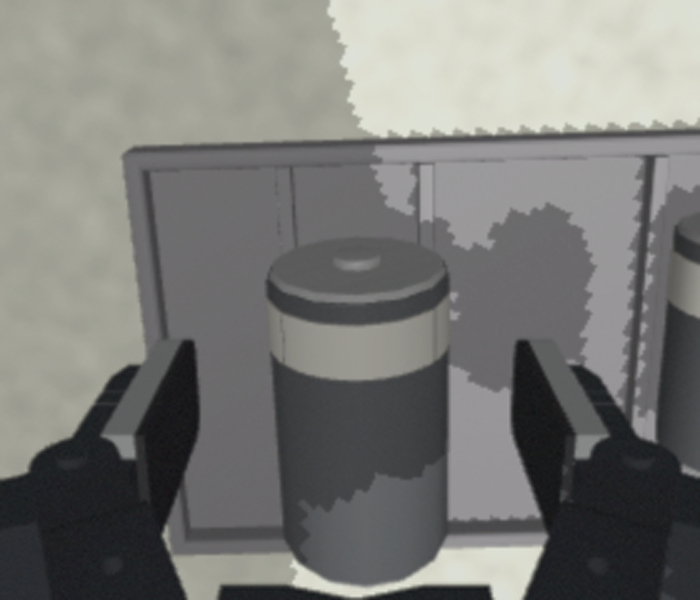

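```bash
python3 -m inch '[[0.8,[0,0,0],[0,0,0]],[0.8,[0,0,0],[0,0,0]],[0.8,[0,0,0],[0,0,0]],[0.8,[0,0,0],[0,0,0]],[0.8,[0,0,-3],[0,0,0]],[0.8,[0,0,-20],[0,0,0]],[0.8,[0,0,-40],[0,0,0]],[0.8,[0,0,-47],[0,0,0]],[0.8,[0,0,-20],[0,0,0]],[0.8,[0,0,0],[0,0,0]]]'
python3 - <<'E'
from h import *
im=snap('wrist','w6');s=manip.get_state();print(s['time'],s['tool_pos'],s['tool_rot'],s['finger_gap'],s['contact_force'])
g=(255*(im/255.)**0.6).astype('uint8')[:,:,::-1]
cv2.imwrite('pics/w6z.png',cv2.resize(g[100:340,180:460],None,fx=2.5,fy=2.5,interpolation=cv2.INTER_CUBIC))
im=snap('side','s6')
g=(255*(im/255.)**0.6).astype('uint8')[:,:,::-1]
cv2.imwrite('pics/s6z.png',cv2.resize(g[200:380,170:400],None,fx=3.4,fy=3.3,interpolation=cv2.INTER_CUBIC))
E
```

```text
time: 6.8
tool_pos: [518.5, 208.9, 102.7]
tool_rot: [-0.001, 0.832, -0.556, 0.001]
contact_force: [-0.0, -0.7, -1.9]
finger_gap: 32.0
6.85 [517.8385578  208.50970579 101.18269593] [-5.42290891e-04  8.31498642e-01 -5.55526321e-01  4.69715649e-04] 31.459452462075273 [ 0.23087127 -1.24763957 -2.81015321]
```

View pics/w6z.png

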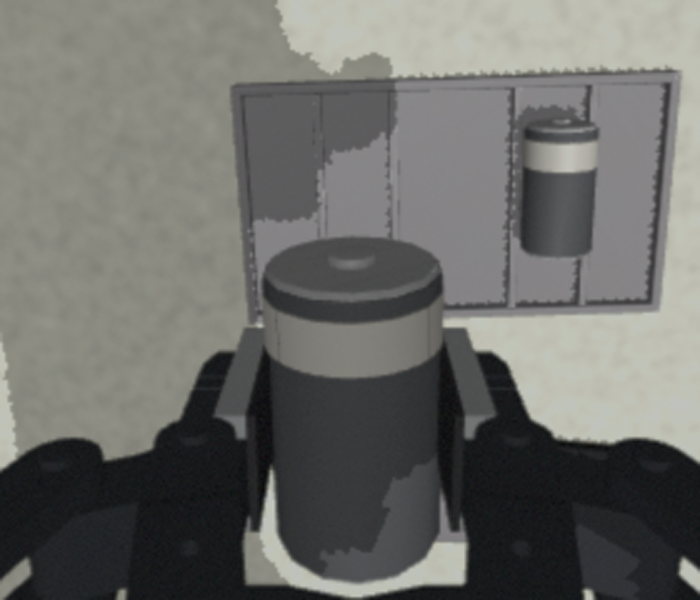

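View pics/s6z.png

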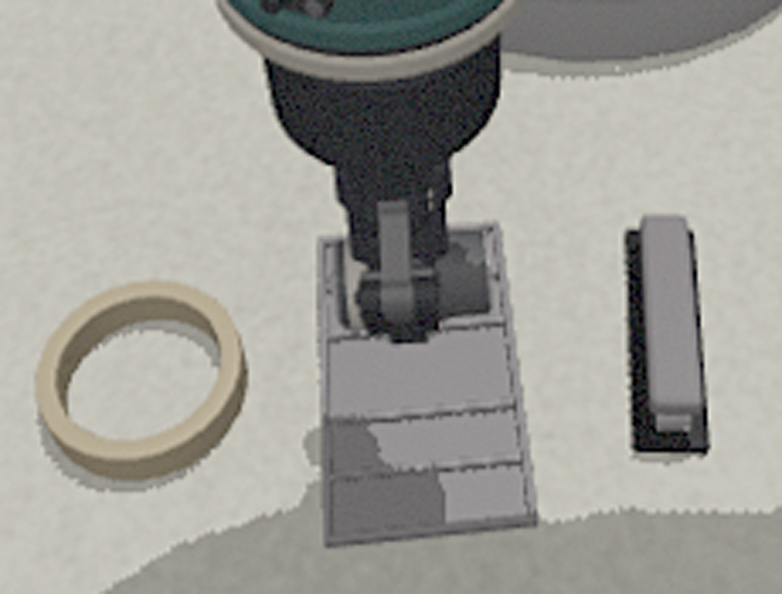

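```bash
python3 - <<'E'
from h import *
c=manip.calibration('wrist');T=c['T_tool_cam'];K=c['intrinsics']
Z=lambda x,y:(180+(x+.5)/2.5-.5,100+(y+.5)/2.5-.5)
def at(uv,z):
    d=T[:3,:3]@np.linalg.inv(K)@np.r_[uv,1]; o=T[:3,3]; return o+d*(z-o[2])/d[2]
print('nub',at(Z(351,258),-50)); print('face top rim',at(Z(352,238),-67),at(Z(352,298),-67)); print('flat top rim',at(Z(352,580),-67))
print('sides', at(Z(264,285),-50),at(Z(442,285),-50),at(Z(282,530),-50),at(Z(440,530),-50))
E
cat > plan.py <<'E'
import numpy as np
def pts(cx,cz,th):
    u=np.array([np.cos(th),np.sin(th)]);n=np.array([-u[1],u[0]]);c=np.array([cx,cz])
    return dict(U=c-30.75*u+17.1*n,D=c-30.75*u-17.1*n,Bt=c+28.75*u+17.1*n,B=c+28.75*u-17.1*n,N1=c+30.75*u-4.75*n,N2=c+30.75*u+4.75*n),u,n,c
def rep(cx,cz,thd):
    th=np.radians(thd);P,u,n,c=pts(cx,cz,th)
    # disc x: face at z in 9.1..25.1
    D,U=P['D'],P['U']; zz=np.linspace(9.1,25.1,50); m=(zz>=D[1])&(zz<=U[1])
    d=-24.75
    if m.any():
        t=(zz[m]-D[1])/(U[1]-D[1]); d=min(d,(D[0]+t*(U[0]-D[0])).min())
    # clearance of lip rect to cell polygons (signed, sampled)
    rx=np.r_[np.linspace(26.25,36.75,22),np.full(12,26.25),np.linspace(26.25,31.75,12),np.full(20,31.75)]
    rz=np.r_[np.full(22,39),np.linspace(36,39,12),np.full(12,36),np.linspace(0,36,20)]
    q=np.c_[rx,rz]-c; a=q@u;b=q@n
    def sd(a,b,a0,a1,h):
        dx=np.maximum(a0-a,a-a1);dy=abs(b)-h
        return np.where((dx>0)&(dy>0),np.hypot(dx,dy),np.maximum(dx,dy))
    lip=min(sd(a,b,-30.75,28.75,17.1).min(),sd(a,b,28.75,30.75,4.75).min())
    q=np.c_[np.full(20,-46),np.linspace(0,30,20)]-c;wall=sd(q@u,q@n,-30.75,28.75,17.1).min()
    fl=min(D[1],P['B'][1])
    tip=c-7.5*n
    print(f"th{thd:5.1f} c({cx:.1f},{cz:.1f}) disc {d:.1f} lip {lip:.1f} wall {wall:.1f} floor {fl:.1f} D({D[0]:.1f},{D[1]:.1f}) U({U[0]:.1f},{U[1]:.1f}) B({P['B'][0]:.1f},{P['B'][1]:.1f}) tip({tip[0]:.1f},{tip[1]:.1f})")
E
python3 - <<'E'
from plan import *
# start: theta, w: P=(-24.75+g,25.1) on face, w from D
for th in (25,30,35,40):
  t=np.radians(th);u=np.array([np.cos(t),np.sin(t)]);n=np.array([-u[1],u[0]])
  for w in (5,8,11):
    P=np.array([-23.75,25.1]); D=P-w*n; c=D+30.75*u+17.1*n; rep(*c,th)
print()
# end-stage sweep: for each theta, fix D floor 1, find x giving lip clearance 1.0
for th in (30,25,20,15,10,5,0):
  for fl in (1,4,8,12):
    t=np.radians(th);u=np.array([np.cos(t),np.sin(t)]);n=np.array([-u[1],u[0]])
    # B.x = 25.2
    c=np.array([0,0.]);c[1]=fl+30.75*u[1]+17.1*n[1]; c[0]=25.0-28.75*u[0]-17.1*u[1]
    rep(*c,th)
E
```

```text
nub [ -1.53974206 -28.65883018 -50.        ]
face top rim [ -1.29596522 -37.99609192 -67.        ] [ -1.29905595 -27.71444559 -67.        ]
flat top rim [ -1.31595469  28.50100812 -67.        ]
sides [-17.78542452 -23.31003331 -50.        ] [ 15.44618438 -23.33303698 -50.        ] [-15.93467265  31.26481125 -50.        ] [ 16.93370007  31.24481453 -50.        ]
th 25.0 c(-1.0,49.1) disc -24.8 lip 3.5 wall 18.1 floor 20.6 D(-21.6,20.6) U(-36.1,51.6) B(32.3,45.7) tip(2.2,42.3)
th 25.0 c(0.3,46.3) disc -24.8 lip 0.5 wall 18.1 floor 17.8 D(-20.4,17.8) U(-34.8,48.8) B(33.6,43.0) tip(3.4,39.5)
th 25.0 c(1.5,43.6) disc -24.8 lip -2.5 wall 18.1 floor 15.1 D(-19.1,15.1) U(-33.6,46.1) B(34.8,40.3) tip(4.7,36.8)
th 30.0 c(-3.2,51.0) disc -24.8 lip 8.0 wall 16.8 floor 20.8 D(-21.2,20.8) U(-38.3,50.4) B(30.3,50.5) tip(0.6,44.5)
th 30.0 c(-1.7,48.4) disc -24.8 lip 5.0 wall 16.8 floor 18.2 D(-19.8,18.2) U(-36.8,47.8) B(31.8,47.9) tip(2.1,41.9)
th 30.0 c(-0.2,45.8) disc -24.8 lip 2.0 wall 16.8 floor 15.6 D(-18.2,15.6) U(-35.3,45.2) B(33.3,45.3) tip(3.6,39.3)
th 35.0 c(-5.5,52.6) disc -24.8 lip 12.3 
[... 3168 characters left out ...]
-4.5,16.2)
th  5.0 c(-5.1,27.7) disc -35.8 lip 1.5 wall 9.8 floor 8.0 D(-34.3,8.0) U(-37.3,42.1) B(25.0,13.2) tip(-4.5,20.2)
th  5.0 c(-5.1,31.7) disc -35.4 lip 0.9 wall 10.1 floor 12.0 D(-34.3,12.0) U(-37.3,46.1) B(25.0,17.2) tip(-4.5,24.2)
th  0.0 c(-3.8,18.1) disc -34.5 lip 1.5 wall 11.5 floor 1.0 D(-34.5,1.0) U(-34.5,35.2) B(25.0,1.0) tip(-3.8,10.6)
th  0.0 c(-3.8,21.1) disc -34.5 lip 1.2 wall 11.5 floor 4.0 D(-34.5,4.0) U(-34.5,38.2) B(25.0,4.0) tip(-3.8,13.6)
th  0.0 c(-3.8,25.1) disc -34.5 lip 1.2 wall 11.5 floor 8.0 D(-34.5,8.0) U(-34.5,42.2) B(25.0,8.0) tip(-3.8,17.6)
th  0.0 c(-3.8,29.1) disc -34.5 lip 1.2 wall 11.5 floor 12.0 D(-34.5,12.0) U(-34.5,46.2) B(25.0,12.0) tip(-3.8,21.6)
```

```bash
cat > go.py <<'E'
from h import *
BAY=np.array([607.6,-195.0,31.1]); YAW=np.radians(102.2); CT=np.array([0,0.3,-49.5])
def load():
    import json,os
    return json.load(open('bay.json')) if os.path.exists('bay.json') else None
def Rq(s): q=s['tool_rot']; return Ro.from_quat([q[1],q[2],q[3],q[0]])
def bayR(): return Ro.from_euler('z',YAW)
def target(cx,cz,thd,cy=0):
    """bay coords: cz above bay floor"""
    B=bayR().as_matrix(); bx,by,bz=B.T
    R0=np.c_[-by,-bx,-bz]; R=Ro.from_matrix(R0)*Ro.from_rotvec([np.radians(thd),0,0])
    c=BAY+B@np.array([cx,cy,cz-17.1]); return c-R.apply(CT),R
def rows(p0,R0,p1,R1,n):
    rv=(R0.inv()*R1).as_rotvec()/n; R=R0
    for i in range(n):
        d=R.inv().apply((p1-p0)/n); print(d.round(1).tolist(),rv.round(4).tolist()); R=R*Ro.from_rotvec(rv)
def cellpose(s):
    R=Rq(s); B=bayR().as_matrix(); c=s['tool_pos']+R.apply(CT); l=B.T@(c-BAY); ax=B.T@R.apply([0,-1,0])
    return l+[0,0,17.1], np.degrees(np.arctan2(ax[2],ax[0])), np.degrees(np.arctan2(ax[1],ax[0]))
def show(s):
    c,t,y=cellpose(s); B=bayR().as_matrix()
    print('t',round(s['time'],2),'cell bay',c.round(2),'tilt',round(t,2),'yaw',round(y,2),'F bay',(B.T@s['contact_force']).round(2),'gap',round(s['finger_gap'],1))
E
python3 - <<'E'
from go import *
s=manip.get_state(); p1,R1=target(-3.5,115,33)
print(s['tool_pos'],p1); show(s)
rows(s['tool_pos'],Rq(s),p1,R1,9)
E
```

```text
[517.34718207 208.31960839 100.24484937] [ 602.58922843 -171.8242636    87.6491986 ]
t 6.9 cell bay [413.23   3.27 135.74] tilt -0.06 yaw -79.69 F bay [-0.6   0.16 -1.98] gap 31.7
[42.6, 7.4, 1.4] [0.0532, -0.0444, -0.15]
[41.1, 13.7, -1.0] [0.0532, -0.0444, -0.15]
[38.5, 19.6, -3.7] [0.0532, -0.0444, -0.15]
[34.9, 24.8, -6.5] [0.0532, -0.0444, -0.15]
[30.5, 29.3, -9.4] [0.0532, -0.0444, -0.15]
[25.3, 32.9, -12.3] [0.0532, -0.0444, -0.15]
[19.6, 35.6, -15.1] [0.0532, -0.0444, -0.15]
[13.4, 37.2, -17.8] [0.0532, -0.0444, -0.15]
[6.9, 37.7, -20.2] [0.0532, -0.0444, -0.15]
```

```bash
python3 -m inch '[[0.8,[42.6,7.4,1.4],[0.0532,-0.0444,-0.15]],[0.8,[41.1,13.7,-1],[0.0532,-0.0444,-0.15]],[0.8,[38.5,19.6,-3.7],[0.0532,-0.0444,-0.15]],[0.8,[34.9,24.8,-6.5],[0.0532,-0.0444,-0.15]],[0.8,[30.5,29.3,-9.4],[0.0532,-0.0444,-0.15]],[0.8,[25.3,32.9,-12.3],[0.0532,-0.0444,-0.15]],[0.8,[19.6,35.6,-15.1],[0.0532,-0.0444,-0.15]],[0.8,[13.4,37.2,-17.8],[0.0532,-0.0444,-0.15]],[0.8,[6.9,37.7,-20.2],[0.0532,-0.0444,-0.15]],[0.8,[0,0,0],[0,0,0]]]'
python3 - <<'E'
from go import *
im=snap('side','s7');im2=snap('wrist','w7');s=manip.get_state();show(s);print(s['q'].round(2))
p1,R1=target(-3.5,51,33); rows(s['tool_pos'],Rq(s),p1,R1,8)
g=(255*(im/255.)**0.6).astype('uint8')[:,:,::-1]
cv2.imwrite('pics/s7z.png',cv2.resize(g[40:240,220:460],None,fx=3.2,fy=3,interpolation=cv2.INTER_CUBIC))
E
```

```text
time: 8.15
tool_pos: [576.8, -155.6, 91.8]
tool_rot: [-0.269, 0.961, 0.055, -0.033]
contact_force: [-0.5, 1.6, -1.4]
finger_gap: 31.8
t 8.25 cell bay [ 23.55  21.62 121.71] tilt 31.5 yaw -6.05 F bay [ 0.69 -0.66 -1.72] gap 31.7
[ 0.94  0.83 -0.77  1.52  0.06  1.23  0.38]
[3.2, 7.1, 5.8] [0.0034, -0.0022, -0.0112]
[3.1, 7.1, 5.8] [0.0034, -0.0022, -0.0112]
[3.0, 7.2, 5.8] [0.0034, -0.0022, -0.0112]
[2.9, 7.2, 5.7] [0.0034, -0.0022, -0.0112]
[2.9, 7.3, 5.7] [0.0034, -0.0022, -0.0112]
[2.8, 7.3, 5.7] [0.0034, -0.0022, -0.0112]
[2.7, 7.4, 5.6] [0.0034, -0.0022, -0.0112]
[2.7, 7.4, 5.6] [0.0034, -0.0022, -0.0112]
```

View pics/s7z.png

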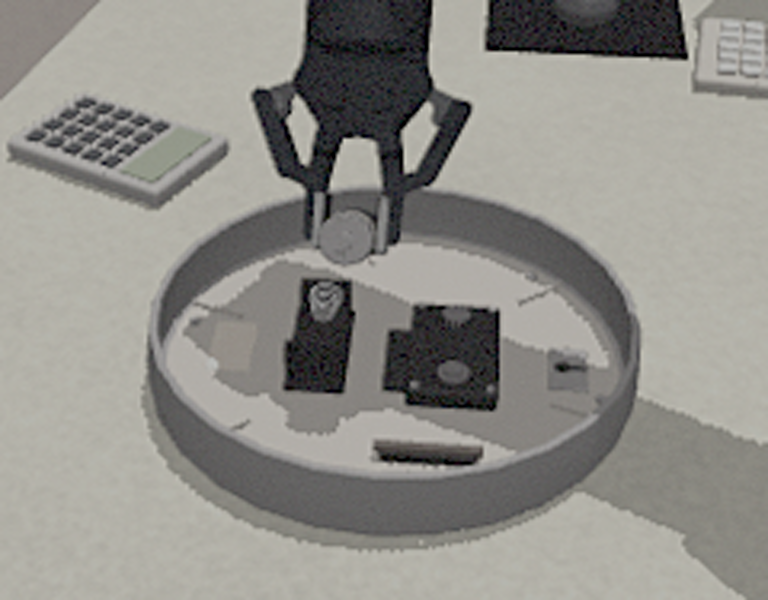

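View pics/w7.png

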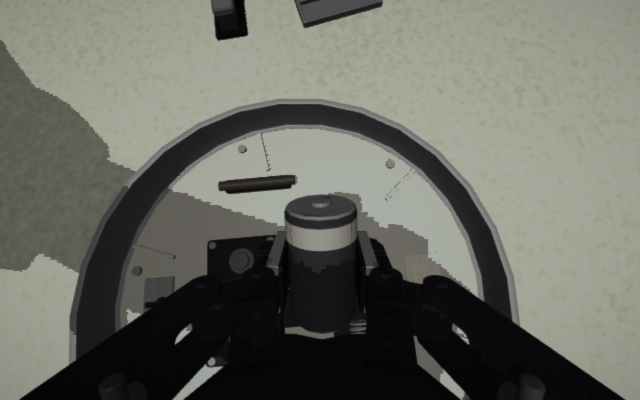

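```bash

python3 - <<'E'
from go import *
s=manip.get_state();show(s);print(s['joint_vel'].round(3))
p1,R1=target(-3.5,75,33); rows(s['tool_pos'],Rq(s),p1,R1,6)
E
```

```text
t 8.25 cell bay [ 23.55  21.62 121.71] tilt 31.5 yaw -6.05 F bay [ 0.69 -0.66 -1.72] gap 31.7
[-0.022 -0.036 -0.015  0.024 -0.004 -0.004 -0.008]
[4.1, 7.3, 4.3] [0.0045, -0.0029, -0.015]
[4.0, 7.4, 4.3] [0.0045, -0.0029, -0.015]
[3.9, 7.5, 4.3] [0.0045, -0.0029, -0.015]
[3.8, 7.6, 4.2] [0.0045, -0.0029, -0.015]
[3.7, 7.6, 4.2] [0.0045, -0.0029, -0.015]
[3.6, 7.7, 4.1] [0.0045, -0.0029, -0.015]
```

```bash
python3 -m inch '[[0.8,[4.1,7.3,4.3],[0.0045,-0.0029,-0.015]],[0.8,[4,7.4,4.3],[0.0045,-0.0029,-0.015]],[0.8,[3.9,7.5,4.3],[0.0045,-0.0029,-0.015]],[0.8,[3.8,7.6,4.2],[0.0045,-0.0029,-0.015]],[0.8,[3.7,7.6,4.2],[0.0045,-0.0029,-0.015]],[0.8,[3.6,7.7,4.1],[0.0045,-0.0029,-0.015]],[0.8,[0,0,0],[0,0,0]],[0.8,[0,0,0],[0,0,0]],[0.8,[0,0,0],[0,0,0]],[0.8,[0,0,0],[0,0,0]]]'
python3 - <<'E'
from go import *
im=snap('side','s8');im2=snap('top','t8');s=manip.get_state();show(s)
g=(255*(im/255.)**0.6).astype('uint8')[:,:,::-1]
cv2.imwrite('pics/s8z.png',cv2.resize(g[80:230,250:430],None,fx=4,fy=4,interpolation=cv2.INTER_CUBIC))
g=(255*(im2/255.)**0.6).astype('uint8')[:,:,::-1]
cv2.imwrite('pics/t8z.png',cv2.resize(g[120:280,330:500],None,fx=3.7,fy=3.7,interpolation=cv2.INTER_CUBIC))
p1,R1=target(-3.5,51,33); rows(s['tool_pos'],Rq(s),p1,R1,4)
# predicted pixels of cell ends
c,t,y=cellpose(s);B=bayR().as_matrix();R=Rq(s);cw=s['tool_pos']+R.apply(CT)
for e in (30.75,-30.75):
    X=cw+R.apply([0,-e,0]); print('end',e,X.round(1),'side z',((w2px(cam('side'),X)[0]-[250,80])*4).round(),'top z',((w2px(cam('top'),X)[0]-[330,120])*3.7).round())
E
```

```text
time: 9.5
tool_pos: [603.4, -172.2, 49.4]
tool_rot: [-0.281, 0.954, 0.103, -0.029]
contact_force: [0.6, -0.2, -1.5]
finger_gap: 31.8
t 9.6 cell bay [-3.94 -0.62 76.69] tilt 32.86 yaw 0.12 F bay [-0.68 -0.56 -1.59] gap 32.1
[-0.2, 3.4, 5.5] [0.0006, -0.0002, 0.0004]
[-0.2, 3.4, 5.5] [0.0006, -0.0002, 0.0004]
[-0.2, 3.4, 5.4] [0.0006, -0.0002, 0.0004]
[-0.2, 3.4, 5.4] [0.0006, -0.0002, 0.0004]
end 30.75 [ 603.5 -173.5  107.4] side z [270. 196.] top z [279. 205.]
end -30.75 [ 614.5 -224.    74. ] side z [280. 188.] top z [357. 192.]
```

View pics/s8z.png

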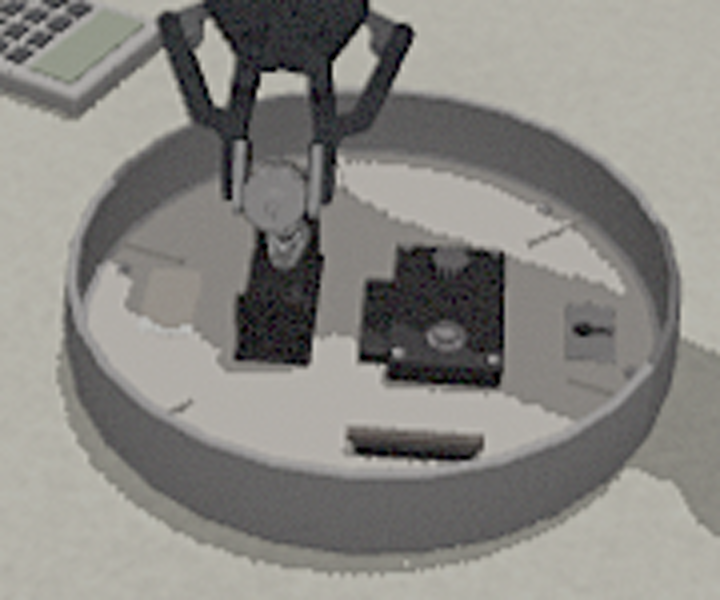

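View pics/t8z.png

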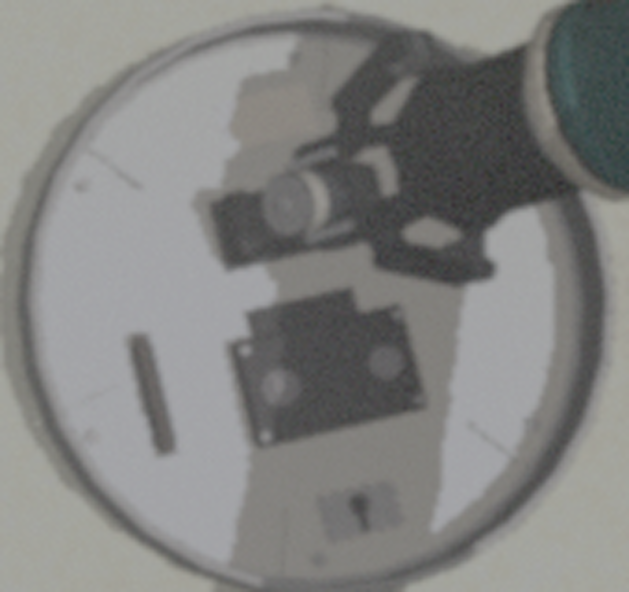

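```bash

python3 - <<'E'
from go import *
B=bayR().as_matrix()
def pr(n,l): 
    X=BAY+B@(np.array(l)-[0,0,31.1]); p=w2px(cam(n),X)[0]
    return ((p+.5-[250,80])*4-.5).round(0) if n=='side' else ((p+.5-[330,120])*3.7-.5).round(0)
for nm,l in (('reset',(30,93,34)),('wheel',(-30,93,35)),('contactL',(36.75,18,53)),('contactR',(36.75,-18,53)),('scr',(0,93,28.5)),('screw a',(45,68,28.5)),('screw b',(45,118,28.5)),('screw c',(-45,68,28.5))):
    print(nm,'side',pr('side',l),'top',pr('top',l))
E
```

```text
reset side [446. 329.] top [282. 388.]
wheel side [450. 256.] top [384. 363.]
contactL side [305. 301.] top [243. 259.]
contactR side [236. 297.] top [227. 196.]
scr side [447. 300.] top [331. 376.]
screw a side [397. 353.] top [243. 352.]
screw b side [492. 359.] top [265. 438.]
screw c side [405. 246.] top [395. 315.]
```

```bash

python3 - <<'E'
from go import *
for n,x0,y0,f in (('t8',390,155,12),('s8',295,105,12)):
    g=cv2.imread('pics/%s.png'%n); g=(255*(g/255.)**0.5).astype('uint8')
    cv2.imwrite('pics/%sq.png'%n,cv2.resize(g[y0:y0+45,x0:x0+50],None,fx=f,fy=f,interpolation=cv2.INTER_NEAREST))
s=manip.get_state()
cw=s['tool_pos']+Rq(s).apply(CT);R=Rq(s)
for n,o in (('top',(390,155)),('side',(295,105))):
    for l in ((0,-30.75,0),(0,-28.75,0),(0,-28.75,-17.1),(0,-28.75,17.1),(17.1,-28.75,0),(-17.1,-28.75,0)):
        print(n,l,(((w2px(cam(n),cw+R.apply(l))[0]+.5)-o)*12).round())
E
```

```text
top (0, -30.75, 0) [191. 250.]
top (0, -28.75, 0) [199. 249.]
top (0, -28.75, -17.1) [273. 222.]
top (0, -28.75, 17.1) [127. 274.]
top (17.1, -28.75, 0) [173. 148.]
top (-17.1, -28.75, 0) [226. 350.]
side (0, -30.75, 0) [277. 294.]
side (0, -28.75, 0) [278. 293.]
side (0, -28.75, -17.1) [283. 191.]
side (0, -28.75, 17.1) [272. 395.]
side (17.1, -28.75, 0) [177. 288.]
side (-17.1, -28.75, 0) [378. 299.]
```

View pics/t8q.png

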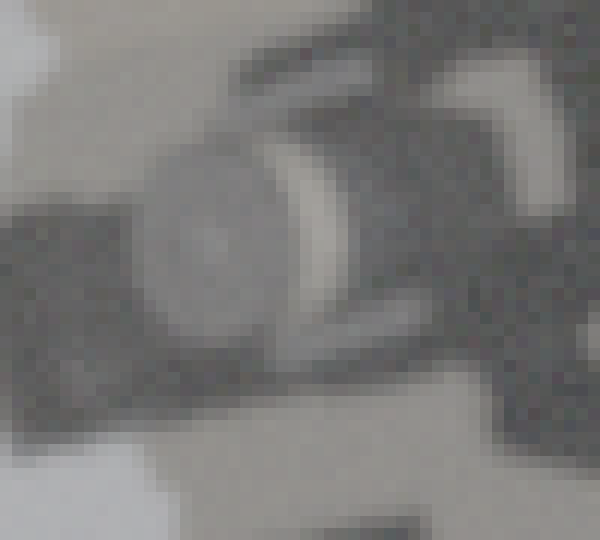

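View pics/s8q.png

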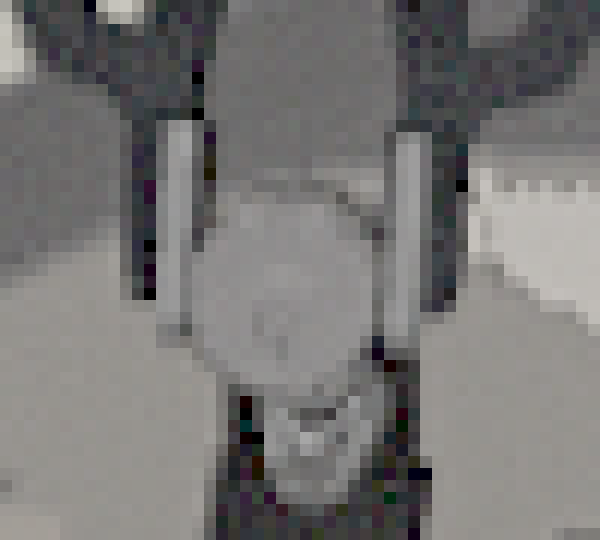

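```bash
sed -i 's/CT=np.array(\[0,0.3,-49.5\])/CT=np.array([0,1.8,-50.0])/' go.py
python3 - <<'E'
from go import *
s=manip.get_state();show(s)
p1,R1=target(-3.3,51,33,0.3); rows(s['tool_pos'],Rq(s),p1,R1,4)
E
```

```text
t 9.6 cell bay [-5.47 -0.62 76.3 ] tilt 32.86 yaw 0.12 F bay [-0.68 -0.56 -1.59] gap 32.1
[-0.3, 2.9, 5.6] [0.0006, -0.0002, 0.0004]
[-0.2, 2.9, 5.6] [0.0006, -0.0002, 0.0004]
[-0.2, 3.0, 5.6] [0.0006, -0.0002, 0.0004]
[-0.2, 3.0, 5.6] [0.0006, -0.0002, 0.0004]
```

```bash
python3 -m inch '[[0.8,[-0.2,2.9,5.6],[0.001,0,0]],[0.8,[-0.2,2.9,5.6],[0.001,0,0]],[0.8,[-0.2,3,5.6],[0.001,0,0]],[0.8,[-0.2,3,5.6],[0,0,0]],[0.8,[0,0,0],[0,0,0]],[0.8,[0,0,0],[0,0,0]],[0.8,[0,0,0],[0,0,0]],[0.8,[0,0,0],[0,0,0]],[0.8,[0,0,0],[0,0,0]],[0.8,[0,0,0],[0,0,0]]]'
python3 - <<'E'
from go import *
im=snap('side','s9');im2=snap('top','t9');s=manip.get_state();show(s)
g=(255*(im/255.)**0.5).astype('uint8')[:,:,::-1]
cv2.imwrite('pics/s9z.png',cv2.resize(g[110:180,295:365],None,fx=8,fy=8,interpolation=cv2.INTER_CUBIC))
p1,R1=target(-9.5,41,28,0.3); rows(s['tool_pos'],Rq(s),p1,R1,5)
E
```

```text
time: 10.85
tool_pos: [602.1, -170.1, 23.9]
tool_rot: [-0.283, 0.953, 0.103, -0.03]
contact_force: [-0.6, -0.2, -1.6]
finger_gap: 31.3
t 10.95 cell bay [-3.28  0.13 50.83] tilt 33.05 yaw 0.11 F bay [-0.6   0.05 -1.81] gap 31.4
[-0.0, 3.0, 1.0] [-0.0176, -0.0002, 0.0003]
[-0.0, 3.0, 1.0] [-0.0176, -0.0002, 0.0003]
[-0.0, 3.0, 1.1] [-0.0176, -0.0002, 0.0003]
[-0.0, 2.9, 1.1] [-0.0176, -0.0002, 0.0003]
[-0.0, 2.9, 1.2] [-0.0176, -0.0002, 0.0003]
```

View pics/s9z.png

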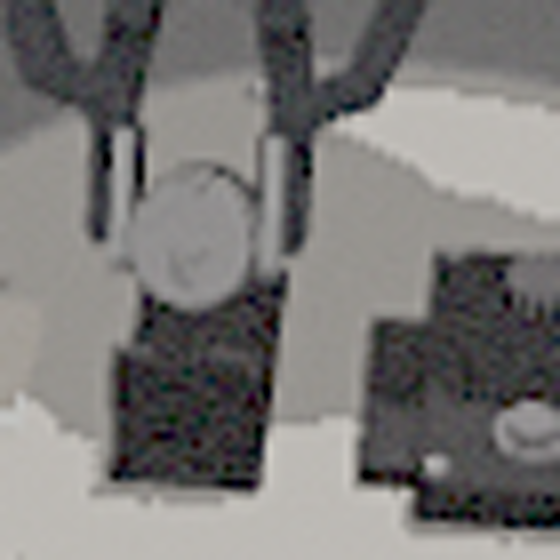

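```bash
python3 -m inch '[[0.8,[0,3,1],[-0.0176,0,0]],[0.8,[0,3,1],[-0.0176,0,0]],[0.8,[0,3,1.1],[-0.0176,0,0]],[0.8,[0,2.9,1.1],[-0.0176,0,0]],[0.8,[0,2.9,1.2],[-0.0176,0,0]],[0.8,[0,0,0],[0,0,0]],[0.8,[0,0,0],[0,0,0]],[0.8,[0,0,0],[0,0,0]],[0.8,[0,0,0],[0,0,0]],[0.8,[0,0,0],[0,0,0]]]'
python3 - <<'E'
from go import *
import plan
im=snap('side','s10');im2=snap('wrist','w10');s=manip.get_state();show(s); c,t,y=cellpose(s); plan.rep(c[0],c[2],t)
g=(255*(im/255.)**0.5).astype('uint8')[:,:,::-1]
cv2.imwrite('pics/s10z.png',cv2.resize(g[110:180,295:365],None,fx=8,fy=8,interpolation=cv2.INTER_CUBIC))
p1,R1=target(-9.7,33.5,20,0.3); rows(s['tool_pos'],Rq(s),p1,R1,5)
E
```

```text
time: 12.2
tool_pos: [604.3, -179.7, 11.7]
tool_rot: [-0.241, 0.965, 0.104, -0.025]
contact_force: [-0.1, 3.6, 1.8]
finger_gap: 32.0
t 12.3 cell bay [-9.450e+00  4.000e-02  4.095e+01] tilt 28.01 yaw 0.11 F bay [ 4.44 -1.23  2.62] gap 31.5
th 28.0 c(-9.5,41.0) disc -35.8 lip 2.3 wall 6.7 floor 11.4 D(-28.6,11.4) U(-44.6,41.6) B(24.0,39.4) tip(-5.9,34.3)
[-0.1, 2.1, 1.2] [-0.028, -0.0002, 0.0003]
[-0.1, 2.1, 1.3] [-0.028, -0.0002, 0.0003]
[-0.1, 2.1, 1.4] [-0.028, -0.0002, 0.0003]
[-0.1, 2.0, 1.4] [-0.028, -0.0002, 0.0003]
[-0.1, 2.0, 1.5] [-0.028, -0.0002, 0.0003]
```

View pics/s10z.png

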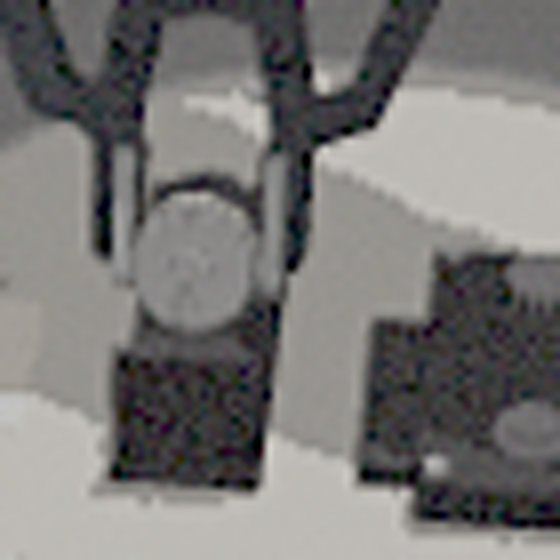

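View pics/w10.png

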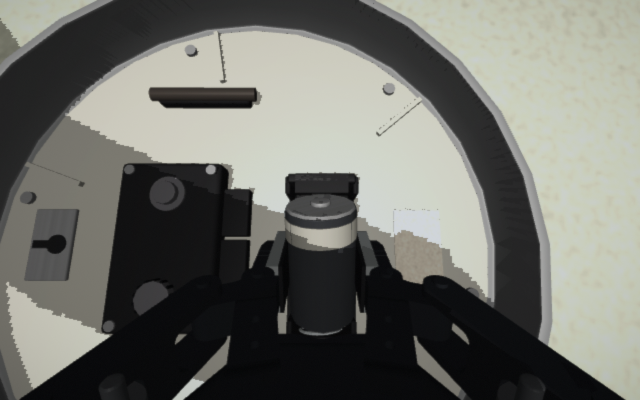

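```bash

python3 - <<'E'
from go import *
import plan
s=manip.get_state()
A=[(-9.45,40.95,28)]+[(-9.7,33.5,20),(-8.8,26.5,10)]
pA=target(-9.45,40.95,28,0.04);p1=target(-9.7,33.5,20,.2);p2=target(-8.8,26.5,10,.2)
print('C->D');rows(*p1,*p2,5)
for a,b in zip(A[:-1],A[1:]):
    for f in np.linspace(0,1,6): plan.rep(*(np.array(a)*(1-f)+np.array(b)*f))
E
```

```text
C->D
[0.0, 2.1, 1.3] [-0.0349, 0.0, 0.0]
[0.0, 2.0, 1.4] [-0.0349, 0.0, 0.0]
[0.0, 2.0, 1.4] [-0.0349, 0.0, 0.0]
[0.0, 1.9, 1.5] [-0.0349, 0.0, 0.0]
[0.0, 1.9, 1.6] [-0.0349, 0.0, 0.0]
th 28.0 c(-9.4,41.0) disc -35.8 lip 2.3 wall 6.7 floor 11.4 D(-28.6,11.4) U(-44.6,41.6) B(24.0,39.3) tip(-5.9,34.3)
th 26.4 c(-9.5,39.5) disc -36.7 lip 2.4 wall 6.1 floor 10.5 D(-29.4,10.5) U(-44.6,41.1) B(23.9,36.9) tip(-6.2,32.7)
th 24.8 c(-9.5,38.0) disc -37.5 lip 2.9 wall 5.7 floor 9.5 D(-30.3,9.5) U(-44.6,40.6) B(23.7,34.5) tip(-6.4,31.2)
th 23.2 c(-9.6,36.5) disc -38.2 lip 4.0 wall 5.3 floor 8.6 D(-31.1,8.6) U(-44.6,40.1) B(23.6,32.1) tip(-6.6,29.6)
th 21.6 c(-9.6,35.0) disc -38.8 lip 5.0 wall 4.9 floor 7.8 D(-31.9,7.8) U(-44.5,39.6) B(23.4,29.7) tip(-6.9,28.0)
th 20.0 c(-9.7,33.5) disc -39.4 lip 5.5 wall 4.6 floor 6.9 D(-32.7,6.9) U(-44.4,39.1) B(23.2,27.3) tip(-7.1,26.5)
th 20.0 c(-9.7,33.5) disc -39.4 lip 5.5 wall 4.6 floor 6.9 D(-32.7,6.9) U(-44.4,39.1) B(23.2,27.3) tip(-7.1,26.5)
th 18.0 c(-9.5,32.1) disc -39.6 lip 5.1 wall 4.6 floor 6.3 D(-33.5,6.3) U(-44.0,38.9) B(23.1,24.7) tip(-7.2,25.0)
th 16.0 c(-9.3,30.7) disc -39.7 lip 4.9 wall 4.7 floor 5.8 D(-34.2,5.8) U(-43.6,38.7) B(23.0,22.2) tip(-7.3,23.5)
th 14.0 c(-9.2,29.3) disc -39.8 lip 5.2 wall 4.8 floor 5.3 D(-34.9,5.3) U(-43.1,38.5) B(22.9,19.7) tip(-7.3,22.0)
th 12.0 c(-9.0,27.9) disc -39.8 lip 5.4 wall 5.0 floor 4.8 D(-35.5,4.8) U(-42.6,38.2) B(22.7,17.2) tip(-7.4,20.6)
th 10.0 c(-8.8,26.5) disc -39.8 lip 5.4 wall 5.3 floor 4.3 D(-36.1,4.3) U(-42.1,38.0) B(22.5,14.7) tip(-7.5,19.1)
```

```bash
python3 -m inch '[[0.8,[-0.1,2.1,1.2],[-0.028,0,0]],[0.8,[0,2.1,1.3],[-0.028,0,0]],[0.8,[0,2.1,1.4],[-0.028,0,0]],[0.8,[0,2,1.4],[-0.028,0,0]],[0.8,[0,2,1.5],[-0.028,0,0]],[0.8,[0,2.1,1.3],[-0.0349,0,0]],[0.8,[0,2,1.4],[-0.0349,0,0]],[0.8,[0,2,1.4],[-0.0349,0,0]],[0.8,[0,1.9,1.5],[-0.0349,0,0]],[0.8,[0,1.9,1.6],[-0.0349,0,0]]]'
python3 - <<'E'
from go import *
import plan
im2=snap('wrist','w11');im=snap('side','s11');s=manip.get_state();show(s); c,t,y=cellpose(s); plan.rep(c[0],c[2],t)
p1,R1=target(-6.8,19.0,0,0.2); rows(s['tool_pos'],Rq(s),p1,R1,6)
g=(255*(im2/255.)**0.6).astype('uint8')[:,:,::-1]
cv2.imwrite('pics/w11z.png',cv2.resize(g[120:340,200:440],None,fx=2.7,fy=2.7,interpolation=cv2.INTER_CUBIC))
E
```

```text
time: 13.55
tool_pos: [607.3, -193.2, -8.5]
tool_rot: [-0.086, 0.991, 0.107, -0.008]
contact_force: [-1.3, 6.4, 2.7]
finger_gap: 31.5
t 13.65 cell bay [-7.7  -0.19 26.53] tilt 9.88 yaw 0.19 F bay [ 5.07 -1.61  0.86] gap 31.7
th  9.9 c(-7.7,26.5) disc -38.7 lip 4.3 wall 6.4 floor 4.4 D(-35.1,4.4) U(-40.9,38.1) B(23.6,14.6) tip(-6.4,19.1)
[-0.1, 1.5, 1.2] [-0.0288, -0.0003, 0.0005]
[-0.1, 1.5, 1.2] [-0.0288, -0.0003, 0.0005]
[-0.1, 1.4, 1.3] [-0.0288, -0.0003, 0.0005]
[-0.1, 1.4, 1.3] [-0.0288, -0.0003, 0.0005]
[-0.1, 1.4, 1.4] [-0.0288, -0.0003, 0.0005]
[-0.1, 1.3, 1.4] [-0.0288, -0.0003, 0.0005]
```

View pics/w11z.png

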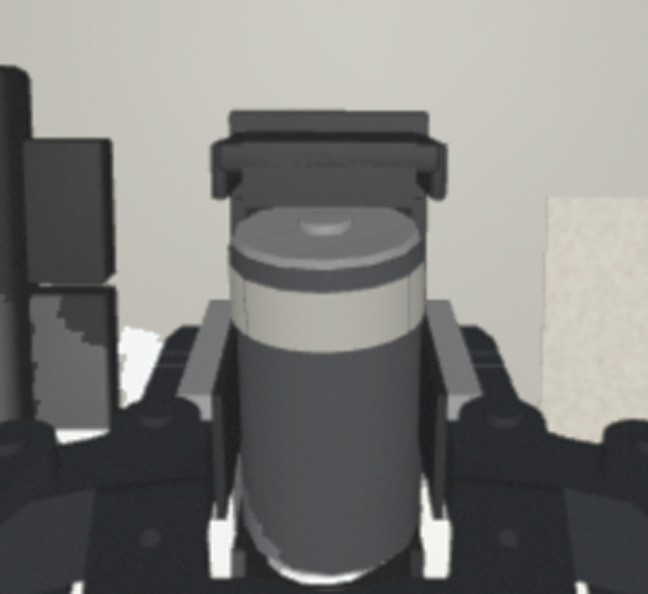

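```bash
python3 -m inch '[[0.8,[-0.1,1.5,1.2],[-0.0288,0,0]],[0.8,[-0.1,1.5,1.2],[-0.0288,0,0.001]],[0.8,[-0.1,1.4,1.3],[-0.0288,0,0]],[0.8,[0,1.4,1.3],[-0.0288,0,0.001]],[0.8,[0,1.4,1.4],[-0.0288,0,0]],[0.8,[0,1.3,1.4],[-0.0288,0,0.001]],[0.8,[0,0,0],[0,0,0]],[0.8,[0,0,0],[0,0,0]],[0.8,[0,0,0],[0,0,0]],[0.8,[0,0,0],[0,0,0]]]'
python3 - <<'E'
from go import *
import plan
im2=snap('wrist','w12');im=snap('side','s12');s=manip.get_state();show(s); c,t,y=cellpose(s); plan.rep(c[0],c[2],t)
p1,R1=target(-6.5,17.4,0,0); rows(s['tool_pos'],Rq(s),p1,R1,2)
g=(255*(im2/255.)**0.6).astype('uint8')[:,:,::-1]
cv2.imwrite('pics/w12z.png',cv2.resize(g[120:340,200:440],None,fx=2.7,fy=2.7,interpolation=cv2.INTER_CUBIC))
g=(255*(im/255.)**0.5).astype('uint8')[:,:,::-1]
cv2.imwrite('pics/s12z.png',cv2.resize(g[110:180,295:365],None,fx=8,fy=8,interpolation=cv2.INTER_CUBIC))
E
```

```text
time: 14.9
tool_pos: [608.7, -200.7, -17.2]
tool_rot: [-0.0, 0.994, 0.106, 0.001]
contact_force: [-0.9, 5.4, -1.2]
finger_gap: 31.5
t 15.0 cell bay [-7.64  0.28 18.75] tilt 0.04 yaw -0.08 F bay [ 4.86 -0.59 -0.66] gap 31.6
th  0.0 c(-7.6,18.8) disc -38.4 lip 5.2 wall 7.6 floor 1.6 D(-38.4,1.6) U(-38.4,35.8) B(21.1,1.7) tip(-7.6,11.3)
[0.1, -0.6, 0.7] [-0.0003, -0.001, -0.0007]
[0.1, -0.6, 0.7] [-0.0003, -0.001, -0.0007]
```

View pics/w12z.png

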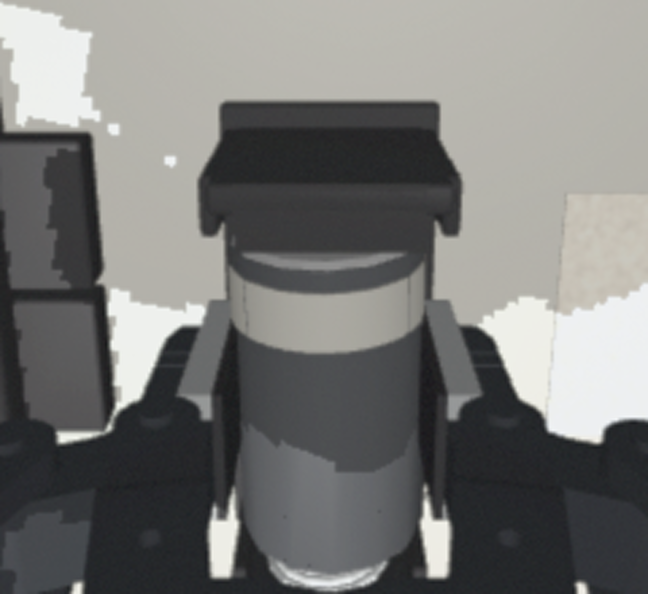

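View pics/s12z.png

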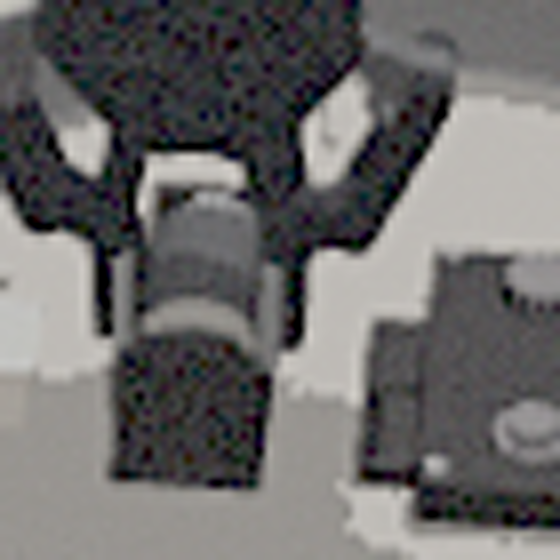

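```bash
python3 -m inch '[[0.8,[0,0,0.6],[0,0,0]],[0.8,[0,0,0.6],[0,0,0]],[0.8,[0,0,0],[0,0,0]],[0.8,[0,-1.1,0],[0,0,0]],[0.8,[0,-1.1,0],[0,0,0]],[0.8,[0,-1.1,0],[0,0,0]],[0.8,[0,-1,0],[0,0,0]],[0.8,[0,-1,0],[0,0,0]],[0.8,[0,0,0],[0,0,0]],[0.8,[0,0,0],[0,0,0]]]'
python3 - <<'E'
from go import *
im2=snap('wrist','w13');s=manip.get_state();show(s)
g=(255*(im2/255.)**0.6).astype('uint8')[:,:,::-1]
cv2.imwrite('pics/w13z.png',cv2.resize(g[120:340,200:440],None,fx=2.7,fy=2.7,interpolation=cv2.INTER_CUBIC))
E
```

```text
time: 16.25
tool_pos: [607.9, -196.7, -17.9]
tool_rot: [0.0, 0.994, 0.105, 0.001]
contact_force: [-1.5, 0.1, 5.4]
finger_gap: 32.1
t 16.3 cell bay [-3.45  0.21 18.12] tilt -0.04 yaw -0.13 F bay [0.66 0.77 6.07] gap 31.7
```

View pics/w13z.png

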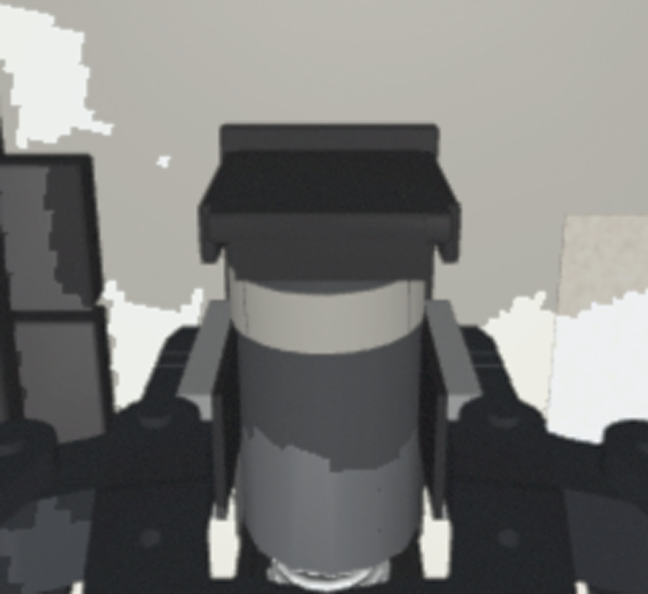

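```bash
python3 -m inch '[[0.42,[0,0,0],[0,0,0]],[0.42,[0,0,0],[0,0,0]],[0.42,[0,0,0],[0,0,0]],[0.42,[0,0,0],[0,0,0]],[0.42,[0,0,-5],[0,0,0]],[0.42,[0,0,-10],[0,0,0]],[0.42,[0,0,-15],[0,0,0]],[0.42,[0,0,-20],[0,0,0]],[0.42,[0,0,-15],[0,0,0]],[0.42,[0,0,0],[0,0,0]]]'
python3 - <<'E'
from go import *
im2=snap('wrist','w14');im=snap('side','s14');s=manip.get_state();show(s)
import pickle;pickle.dump(s,open('w14.pkl','wb'))
g=(255*(im2/255.)**0.6).astype('uint8')[:,:,::-1]
cv2.imwrite('pics/w14z.png',cv2.resize(g[100:320,200:440],None,fx=2.7,fy=2.7,interpolation=cv2.INTER_CUBIC))
g=(255*(im/255.)**0.5).astype('uint8')[:,:,::-1]
cv2.imwrite('pics/s14z.png',cv2.resize(g[110:180,295:365],None,fx=8,fy=8,interpolation=cv2.INTER_CUBIC))
E
```

```text
time: 17.55
tool_pos: [608.1, -196.3, 48.3]
tool_rot: [-0.0, 0.994, 0.105, 0.002]
contact_force: [0.9, -0.5, 0.2]
finger_gap: 49.8
t 17.65 cell bay [-2.82  0.74 82.51] tilt 0.08 yaw -0.12 F bay [ 0.69 -0.79 -0.62] gap 49.4
```

View pics/w14z.png

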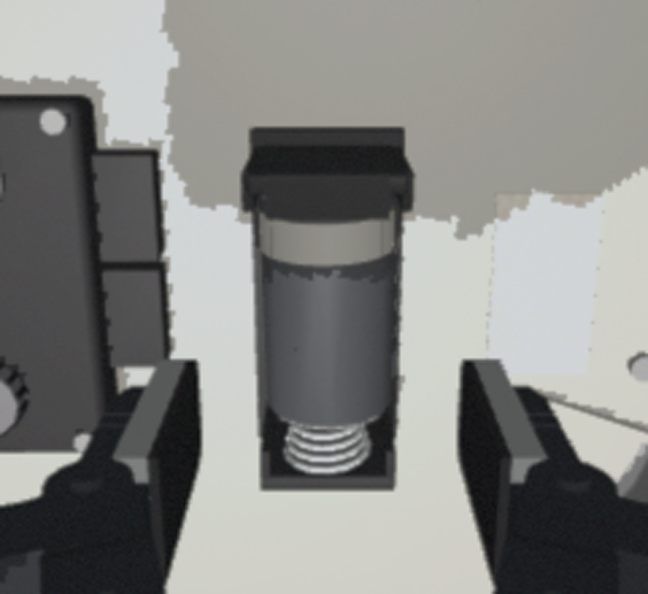

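View pics/s14z.png

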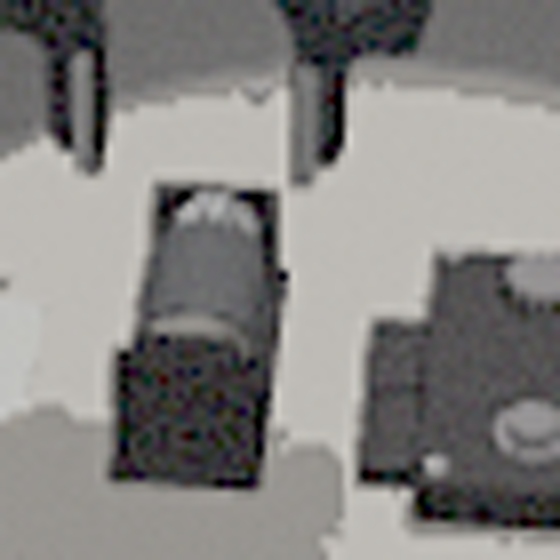

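```bash
python3 - <<'E'
from go import *
import pickle
s=pickle.load(open('w14.pkl','rb')); C=cam('wrist',manip.get_state()); B=bayR().as_matrix()
Z=lambda x,y:(200+(x+.5)/2.7-.5,100+(y+.5)/2.7-.5)
for n,p,z in (('flat rim top',(327,424),48.2),('contact outer?',(327,127),53),('lip inner top',(327,172),53),('spring wall top out',(327,490),44),('spring wall top in',(327,476),44),('band rear',(327,263),48.2),('sideL',(265,380),31),('sideR',(394,380),31)):
    print(n,(B.T@(px2w(C,[Z(*p)],z)[0]-BAY)).round(1))
# reset from this view? screws
print((B.T@(px2w(C,[Z(53,121)],28.5)[0]-BAY)).round(1))
im=cv2.imread('pics/w14.png'); g=(255*(im/255.)**0.6).astype('uint8'); cv2.imwrite('pics/w14f.png',g)
E
```

```text
flat rim top [-26.6   1.3  17.1]
contact outer? [47.9  1.1 21.9]
lip inner top [38.   1.1 21.9]
spring wall top out [-48.2   1.4  12.9]
spring wall top in [-44.1   1.3  12.9]
band rear [15.4  1.2 17.1]
sideL [-23.1  17.9  -0.1]
sideR [-23.1 -16.6  -0.1]
[45.8 68.5 -2.6]
```

View pics/w14f.png

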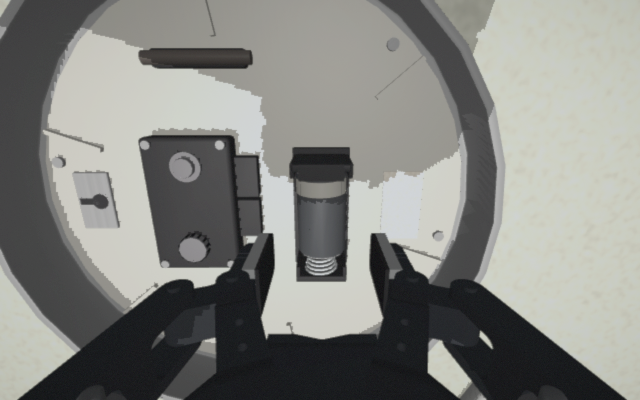

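```bash
python3 -m inch '[[1,[0,0,0],[0,0,0]],[1,[0,0,5],[0,0,0]],[1,[0,0,10],[0,0,0]],[1,[0,0,10],[0,0,0]],[1,[0,0,7],[0,0,0]],[1,[0,0,1],[0,0,0]],[1,[0,0,0],[0,0,0]],[1,[0,0,0],[0,0,0]],[1,[0,0,0],[0,0,0]],[1,[0,0,0],[0,0,0]]]' 40
python3 - <<'E'
from go import *
s=manip.get_state();show(s);print(s['tool_pos'],s['contact_force'])
im=snap('side','s15')
g=(255*(im/255.)**0.5).astype('uint8')[:,:,::-1]
cv2.imwrite('pics/s15z.png',cv2.resize(g[80:180,265:365],None,fx=6,fy=6,interpolation=cv2.INTER_CUBIC))
E
```

```text
time: 18.9
tool_pos: [607.4, -196.0, 13.8]
tool_rot: [-0.001, 0.994, 0.105, 0.001]
contact_force: [0.3, 0.9, -0.5]
finger_gap: -0.0
t 18.9 cell bay [-2.8   0.46 49.79] tilt 0.08 yaw -0.12 F bay [ 0.79 -0.49 -0.49] gap -0.0
[ 607.42859849 -195.99146938   13.78959777] [ 0.31542385  0.88094267 -0.49043349]
```

View pics/s15z.png

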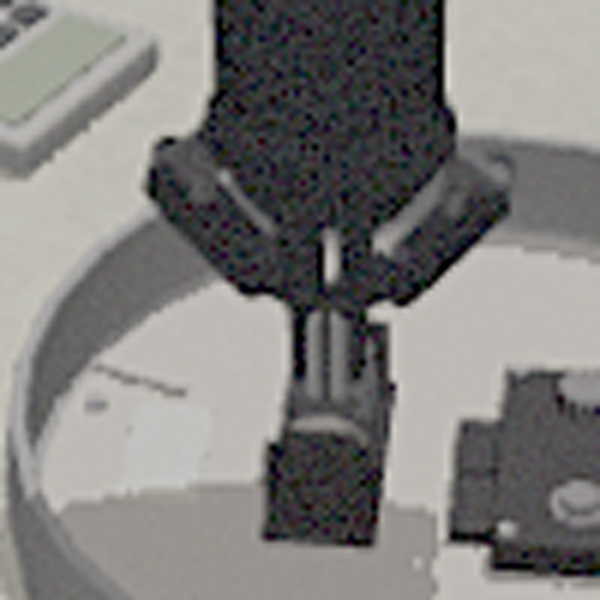

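Fingers shut just above the cell; feel down for its top gently.

```bash
python3 -m inch '[[1,[0,0,1.5],[0,0,0]],[1,[0,0,1],[0,0,0]],[1,[0,0,1],[0,0,0]],[1,[0,0,0.5],[0,0,0]],[1,[0,0,0.5],[0,0,0]],[1,[0,0,0],[0,0,0]],[1,[0,0,0],[0,0,0]],[1,[0,0,0],[0,0,0]],[1,[0,0,0],[0,0,0]],[1,[0,0,0],[0,0,0]]]'
python3 -c "
from go import *
s=manip.get_state();show(s);print(s['tool_pos'])"
```

```text
time: 20.2
tool_pos: [608.1, -195.8, 10.0]
tool_rot: [-0.001, 0.994, 0.105, 0.001]
contact_force: [-0.9, 2.1, 11.4]
finger_gap: 0.4
t 20.2 cell bay [-2.75 -0.17 46.04] tilt 0.05 yaw -0.1 F bay [ 2.25  0.41 11.36] gap 0.4
[ 608.08748817 -195.82524116   10.04280264]
```

```bash
python3 -m inch '[[1,[0,0,-7],[0,0,0]],[1,[0,0,-8],[0,0,0]],[1,[-23.35,-7.85,0],[0,0,0]],[1,[-23.35,-7.85,0],[0,0,0]],[1,[-23.35,-7.85,0],[0,0,0]],[1,[-23.35,-7.85,0],[0,0,0]],[1,[0,0,0],[0,0,0]],[1,[0,0,0],[0,0,0]],[1,[0,0,0],[0,0,0]],[1,[0,0,0],[0,0,0]]]'
python3 - <<'E'
from go import *
s=manip.get_state();im2=snap('wrist','w16');im=snap('side','s16');im3=snap('top','t16');show(s);print(s['tool_pos'])
g=(255*(im/255.)**0.5).astype('uint8')[:,:,::-1]
cv2.imwrite('pics/s16z.png',cv2.resize(g[80:180,265:395],None,fx=5.5,fy=5.5,interpolation=cv2.INTER_CUBIC))
g=(255*(im2/255.)**0.5).astype('uint8')[:,:,::-1]
cv2.imwrite('pics/w16z.png',cv2.resize(g[80:320,200:500],None,fx=2.5,fy=2.5,interpolation=cv2.INTER_CUBIC))
E
```

```text
time: 21.45
tool_pos: [509.8, -184.7, 24.0]
tool_rot: [-0.001, 0.994, 0.105, 0.001]
contact_force: [1.1, 0.3, -0.4]
finger_gap: -0.1
t 21.45 cell bay [28.85 93.46 60.  ] tilt 0.09 yaw -0.11 F bay [ 0.03 -1.11 -0.38] gap -0.1
[ 509.83522225 -184.69653563   24.00587533]
```

View pics/s16z.png

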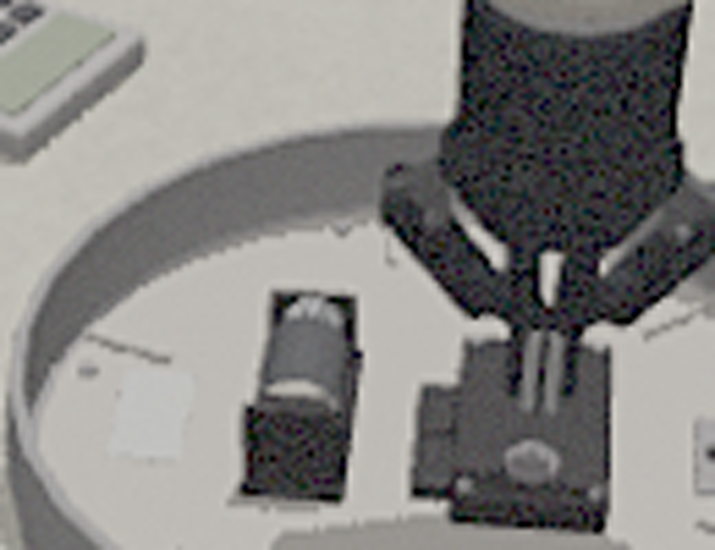

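View pics/w16z.png

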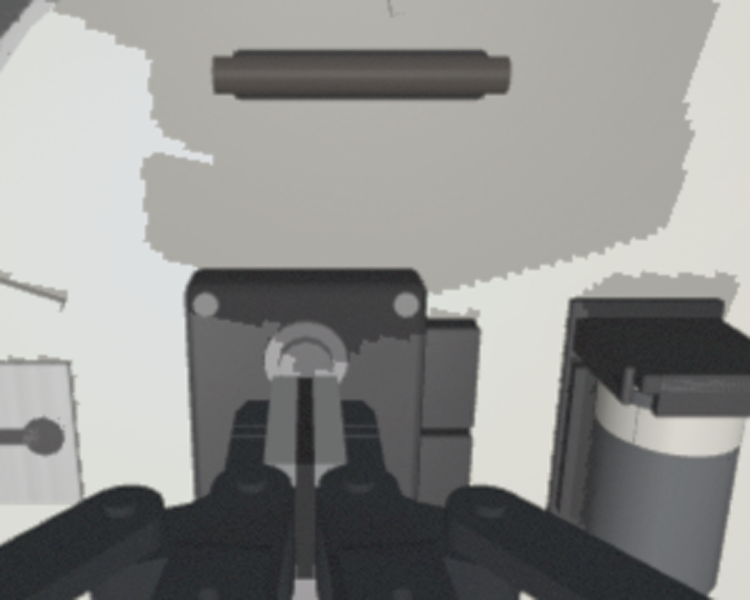

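```bash
python3 - <<'E'
from go import *
s=manip.get_state(); C=cam('wrist',s); B=bayR().as_matrix()
Z=lambda x,y:(200+(x+.5)/2.5-.5,80+(y+.5)/2.5-.5)
for n,p,z in (('btn top circle upper edge',(306,338),34),('ring top edge',(306,322),28),('ring L',(265,365),28),('ring R',(346,365),28),('scr',(206,304),28.5),('scr',(406,304),28.5)):
    X=px2w(C,[Z(*p)],z)[0]; print(n,X.round(1),(B.T@(X-BAY)).round(1), 'tool',Rq(s).inv().apply(X-s['tool_pos']).round(1))
E
```

```text
btn top circle upper edge [ 508.2 -177.2   34. ] [38.4 93.4  2.9] tool [  0.3  -7.7 -10. ]
ring top edge [ 507.8 -175.3   28. ] [40.4 93.3 -3.1] tool [ 0.3 -9.6 -4. ]
ring L [ 500.  -188.9   28. ] [ 28.7 103.8  -3.1] tool [-10.2   2.1  -4. ]
ring R [ 520.3 -184.6   28. ] [28.6 83.1 -3.1] tool [10.5  2.1 -4. ]
scr [ 482.5 -175.7   28.5] [ 45.3 118.2  -2.6] tool [-24.6 -14.5  -4.5]
scr [ 531.1 -165.2   28.5] [45.3 68.5 -2.6] tool [ 25.1 -14.6  -4.4]
```

```bash
python3 -m inch '[[1,[0,0,8],[0,0,0]],[1,[0,0,9],[0,0,0]],[1,[0,0,6],[0,0,0]],[1,[0,0,2],[0,0,0]],[1,[0,0,2],[0,0,0]],[1,[0,0,1],[0,0,0]],[1,[0,0,1],[0,0,0]],[1,[0,0,0],[0,0,0]],[1,[0,0,0],[0,0,0]],[1,[0,0,0],[0,0,0]]]'
python3 -c "
from go import *
s=manip.get_state();show(s);print(s['tool_pos'])"
```

```text
time: 22.85
tool_pos: [509.6, -184.8, -4.8]
tool_rot: [-0.001, 0.994, 0.105, 0.001]
contact_force: [0.6, 0.2, 2.4]
finger_gap: -0.2
t 22.85 cell bay [28.83 93.7  31.17] tilt 0.08 yaw -0.12 F bay [ 0.1  -0.68  2.4 ] gap -0.2
[ 509.61243344 -184.78191054   -4.82743238]
```

```bash
python3 -m inch '[[1,[0,0,1],[0,0,0]],[1,[0,0,1],[0,0,0]],[1,[0,0,1],[0,0,0]],[1,[0,0,0.7],[0,0,0]],[1,[0,0,0],[0,0,0]],[1,[0,0,0],[0,0,0]],[1,[0,0,0],[0,0,0]],[1,[0,0,0],[0,0,0]],[1,[0,0,0],[0,0,0]],[1,[0,0,0],[0,0,0]]]'
python3 -c "
from go import *
s=manip.get_state();show(s);print(s['tool_pos'])"
```

```text
time: 24.1
tool_pos: [509.7, -184.8, -8.2]
tool_rot: [-0.001, 0.994, 0.105, 0.001]
contact_force: [-4.3, 1.4, 12.9]
finger_gap: 0.2
t 24.1 cell bay [28.81 93.65 27.82] tilt 0.06 yaw -0.11 F bay [ 2.3   3.85 12.92] gap 0.2
[ 509.67097199 -184.80262331   -8.17886176]
```

```bash
python3 -m inch '[[1,[0,0,0.4],[0,0,0]],[1,[0,0,0],[0,0,0]],[1,[0,0,0],[0,0,0]],[1,[0,0,-3],[0,0,0]],[1,[0,0,-5],[0,0,0]],[1,[0,0,-20],[0,0,0]],[1,[0,0,-40],[0,0,0]],[1,[0,0,-40],[0,0,0]],[1,[0,0,-20],[0,0,0]],[1,[0,0,0],[0,0,0]]]'
python3 - <<'E'
from go import *
s=manip.get_state();im2=snap('wrist','w20');im=snap('side','s20');show(s);print(s['tool_pos'],s['contact_force'])
g=(255*(im/255.)**0.5).astype('uint8')[:,:,::-1]
cv2.imwrite('pics/s20z.png',cv2.resize(g[80:380,165:430],None,fx=2,fy=2,interpolation=cv2.INTER_CUBIC))
g=(255*(im2/255.)**0.5).astype('uint8')[:,:,::-1]
cv2.imwrite('pics/w20z.png',cv2.resize(g[80:300,200:460],None,fx=2.7,fy=2.7,interpolation=cv2.INTER_CUBIC))
E
```

```text
time: 25.35
tool_pos: [510.2, -185.3, 121.3]
tool_rot: [0.0, 0.994, 0.105, 0.002]
contact_force: [0.5, 0.2, -0.6]
finger_gap: 0.3
t 25.35 cell bay [ 28.3   93.39 157.28] tilt -0.04 yaw -0.12 F bay [ 0.09 -0.55 -0.59] gap 0.3
[ 510.15592952 -185.30388723  121.28145029] [ 0.51467311  0.19987073 -0.59484761]
```

View pics/s20z.png

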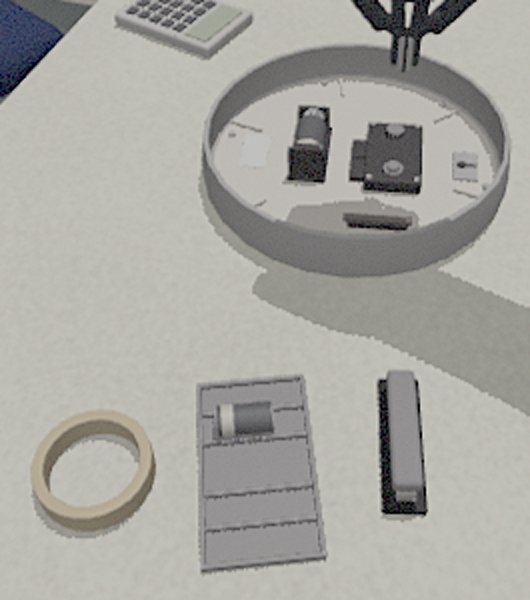

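View pics/w20z.png

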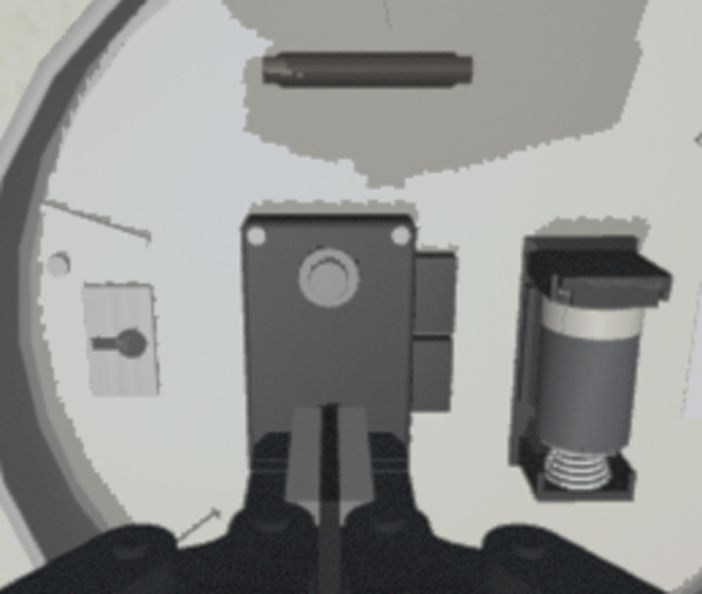

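```bash
python3 -c "
from rig import manip
print(abs(manip.get_state()['joint_vel']).max()); print(manip.sign_off())"
```

```text
0.019849145242030557
the job is handed in; nothing more can be done
None
```

I fitted the D cell in the clock's bay, flat end pressed against the spring and button end rolled down under the lip. I then pressed the reset button fully in, let it go, lifted the arm clear and handed in at about 25.5 s of the 58 s.

**Cell in the bay:** The last pictures show the cell level in the bay, with its + end under the lip and its flat end on the spring. Touching the top of the cell and the top of the reset button with shut fingers gave a height difference of about 14.2 mm, which is what a cell fully home should give.

**Reset button:** It stopped after about 4 mm of travel with 12.9 N at the wrist. In the last picture the fingers are clear of it and it looks raised again.

**Other objects:** The smaller cell, the tape and the stapler look unmoved in the last side picture. The arm was touching nothing at the end.

**Checks that failed or disagreed:**
- **Tool point:** The stated tool point lies about 40 mm beyond the real fingertips. Because of that, my first grasp closed above the cell without touching it. I measured the offset from the wrist picture and allowed for it from then on.
- **Cell position along the bay:** The wrist-camera estimate put the flat end about 2 mm nearer the contact than home, which the contact makes impossible. I put this down to calibration error. I have no direct view of the button touching the contact.

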